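Weigh the sample vial kept behind the reagent bottles

ROBOT

A 6-joint arm with a two-finger parallel gripper is mounted at the origin on a cart in front of the work surface, level with it; the furniture and walls round the work are solid. World frame = base frame: x ahead of the robot, y to its left, z up, the work surface at z = 0. Lengths are in m, angles in rad, forces in N, time in s.
With the tool pointing down it reaches from about 0.3 to 0.875 m from the base axis. Payload 6.4 kg.
Tool frame: the origin (TCP) lies between the finger pads; the fingertips stand tip_extent ahead of it and the grasp point (between the pads) lies 5 mm behind it (tip_extent is the distance from the TCP to the fingertips, in m); z points along the fingers, y is the direction in which the jaws open and shut (so a half turn about z gives the same grasp; the last joint's range is limited). The gripper opens to 85 mm and grips with 20 to 120 N. Pads are 22 mm wide; open, the fingers measure 114 mm over their backs; the gripper's body (76 mm by 85 mm) begins 54 mm behind the grasp point. The pads swing forward as they close: fully open they stand 13 mm farther back than shut.
Start: joints at [-1.473, 0.181, 1.607, -0, 1.354, -0.206], TCP at [0.172, -0.549, 0.219] pointing down, gripper open.
Joint ranges: [-2.99, 2.99], [-0.89, 2.07], [0.3, 2.58], [-1.14, 4.28], [0, 2.63], [-3.12, 3.12]. Speed limits (rad/s): [2.57, 2.57, 3.01, 3.14, 3.14, 3.14].

INTERFACE

Orientations are given as a unit quaternion [w, x, y, z].
In Python, from bench import * gives the robot as it stands.
- The arm moves only by the shell command python3 -m jog 'ROWS'. ROWS is JSON, a list of rows, each a list of 3 entries, a list of its own where there are three numbers: the shift along the tool's x, y, z in mm, then the turn, a rotation vector about the tool's x, y, z in rad, then the opening, from 0 (shut) to 1 (fully open). A call has 1 to 20 rows; each row is the pose to reach, as a shift and turn from the pose measured when the call began, along the tool's axes at that moment; what a row does not reach only later rows make up. A row lasts 1/12 s, in which the tool goes at most 41.7 mm and 7.16 degrees, less where a joint would pass 70% of its speed; a pose out of reach is approached as far as the arm can. A call with a gripper value outside its range is refused whole. The fingers move at their own pace and stop on an object; the grip force is fixed at half the most. Time passes only in rows, so rows that repeat a pose let the fingers close. It gives the time, the measured TCP pose, the force and the opening at its end, in the units of the state.
- get_obs(): the state, without advancing time (a new reading comes with each control period).
- camera(name): name is "side" or "top" or "wrist"; returns (picture, depth): 384x512x3 uint8, red, green, blue; 384x512 float32, m along the optical axis (not along the pixel's ray), 0 where there is no reading.
- get_calibration(name): a dict with "fx", "fy", "cx", "cy" (pixels), "world_from_camera" (4x4, takes a point from camera to world coordinates). Camera axes: x right, y down, z forward; pixel columns grow to the right and rows downward; lengths in m; the calibration is good to about 2 mm. A picture is of the moment at which its call begins: read the wrist's pose just before it. get_calibration takes no time and is no camera call; for the wrist camera it gives the pose at the moment of the call.
- hand_in(): hands the job in, once; it reports no verdict.
The state is a dict: "time_s": time; "q": joint angles; "dq": joint speeds; "joint_efforts": joint torques, N m; "eef_pos": TCP position; "eef_rot": TCP orientation; "wrist_force": force on the tool from outside, world axes, zero at the start; "torque": the same for the moment, N m; "opening": opening from 0.0 (shut) to 1.0 (fully open).
Only numpy, scipy, OpenCV 4.12 (cv2) and the standard library are available. Lean on these libraries where they do the work, as an engineer would, in place of code of your own. Each camera call takes 0.05 s, during which the arm holds its last target.

TASK

The small glass sample vial stands on the reagent block tucked in behind the two bottles, and it has to go on the balance. First lift both bottles out and stand them upright on the steel side tray; then stand the vial upright in the middle of the balance pan and let it go there; then put each bottle back upright, right down in the well of the reagent block that fits it.

Things in the scene. Friction and masses are not known exactly. Their poses are not given: they have to be found in the camera images.
- bottle_large_c (a point): the larger bottle, clear glass with a round blue screw cap, standing upright in the larger well; 141 mm high. Body 70 mm in diameter up to 106 mm above its underside; cap 48 mm in diameter, from 115 to 141 mm above the underside. Point on its axis half-way up (70.5 mm above the underside), z up along the bottle. About 0.3 kg; the cap is fixed and is a good place to grip
- bottle_small_c (a point): the smaller bottle, same kind, standing upright in the smaller well; 103 mm high, body 56 mm in diameter, cap 46 mm in diameter from 81 to 103 mm above its underside. Point on its axis half-way up (51.5 mm above the underside), z up along the bottle. About 0.18 kg; the cap is fixed and is a good place to grip
- sample_vial_c (a point): small upright glass vial, white paper band, flat aluminium crimp cap, on the block's deck close behind the two bottles; 46 mm high, about 30 g. Body 23 mm in diameter up to 33 mm above its underside, cap 20 mm in diameter. Point on its axis half-way up (23 mm above the underside), z up; yaw does not matter. The bottles stand about 9 mm (large) and 16 mm (small) from its side, too close for fingers
- adapter_large_seat (a point): the larger well: round, in a black ring let into the grey reagent block, for the 70 mm bottle; 74 mm wide at its floor, opening out in a cone to 80 mm at the top, 10 mm deep. Point at the centre of the well's floor, where the bottle's underside rests; z up, y along the row of the two wells (89 mm between their centres), x across it, away from the robot; either well may be the left one
- adapter_small_seat (a point): the smaller well: as the larger one, for the 56 mm bottle; 60 mm wide at its floor, opening out in a cone to 70 mm, 10 mm deep. Point at the centre of its floor; axes as for the larger well
- reagent_block: the grey reagent block, fixed: 120 x 194 x 16 mm (x, y, z), with the two wells side by side and a flat deck, 16 mm above the bench, round and behind them; origin at the centre of its underside, x away from the robot
- side_tray_floor (a point): the flat steel side tray, fixed, to the left or right of the reagent block: 210 x 130 mm outside (x, y), rim 14 mm high, walls 2 mm, with room for both bottles one behind the other along x. Point at the middle of its floor, on the surface; x along its length, y across, z up
- balance_pan (a point): the round steel pan of the white bench balance, fixed, on the other side of the reagent block; 110 mm in diameter. Point at the centre of the pan's upper face, 61 mm above the bench; z up. Nothing rises above the pan
Mind the look-alikes: they are no part of the job. Leave any red look-alike of the part that bears bottle_small_c alone.

How it is judged:
By the outcome, as a careful person would: the job done as asked, in the order asked, and still so for the second after the job is handed in, with the robot touching nothing.
It also fails if it takes over 112 s, if anything falls off the work surface, if the arm or the gripper's body presses on something with over 40 N, if the wrist force passes 120 N, or if a joint passes its speed limit or range.

## Working session

There is one attempt and no reset: what is moved stays moved. The work goes in short steps, Python scripts to look and compute and a shell command to move; the robot and the scene stay as the last step left them, time stands still between calls to the robot, and variables do not carry over. Pictures are saved under pics/ and viewed, and the job is handed in when it is done.

```bash
ls; mkdir -p pics
python3 - <<'E'
from bench import *
import cv2,numpy as np
o=get_obs();print({k:np.round(v,3) for k,v in o.items()})
for n in("side","top","wrist"):
    p,d=camera(n);c=get_calibration(n);print(n,c["fx"],c["cx"],c["cy"],np.round(c["world_from_camera"],3).tolist())
    cv2.imwrite(f"pics/{n}0.png",p[:,:,::-1]);np.savez(f"{n}0.npz",p=p,d=d,T=c["world_from_camera"],K=[c["fx"],c["fy"],c["cx"],c["cy"]])
E
```

```text
pics
{'time_s': np.float64(0.0), 'q': array([-1.473,  0.182,  1.608,  0.   ,  1.354, -0.206]), 'dq': array([ 0.001, -0.002,  0.001,  0.001,  0.002,  0.   ]), 'joint_efforts': array([ 3.0000e-03, -4.4487e+01, -3.5134e+01, -0.0000e+00,  9.0000e-03,
       -0.0000e+00]), 'eef_pos': array([ 0.172, -0.548,  0.218]), 'eef_rot': array([-0.001,  0.988,  0.151,  0.   ]), 'wrist_force': array([0.657, 0.226, 0.172]), 'torque': array([ 0.004, -0.019,  0.043]), 'opening': np.float64(0.997)}
side 498.61617660527094 252.63178362394007 188.31595221845356 [[-1.0, 0.025, -0.007, 0.569], [0.021, 0.623, -0.782, 0.874], [-0.015, -0.782, -0.623, 0.74], [0.0, 0.0, 0.0, 1.0]]
top 351.874045011231 250.96126056921088 190.1016371812641 [[0.002, -0.983, 0.185, 0.397], [-1.0, -0.0, 0.008, 0.062], [-0.008, -0.185, -0.983, 0.988], [0.0, 0.0, 0.0, 1.0]]
wrist 321.79762634599945 253.9901361543192 189.4920381798272 [[0.3, -0.909, -0.29, 0.247], [-0.954, -0.286, -0.09, -0.525], [-0.001, 0.303, -0.953, 0.374], [0.0, 0.0, 0.0, 1.0]]
```

View pics/top0.png

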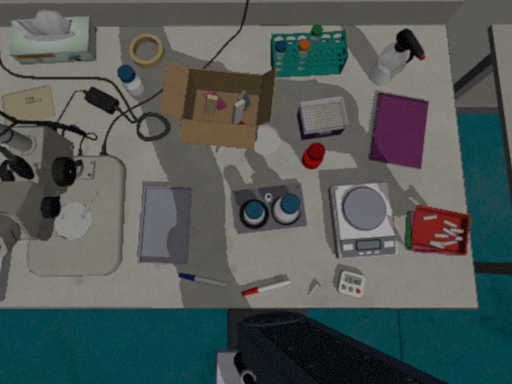

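View pics/side0.png

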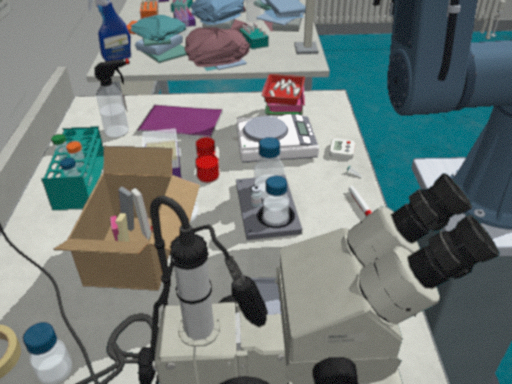

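```bash
cat > h.py <<'E'
import numpy as np,cv2
def load(n):
    z=np.load(n);return z['p'],z['d'],z['T'],z['K']
def ray(u,v,T,K,z):
    d=T[:3,:3]@np.array([(u-K[2])/K[0],(v-K[3])/K[1],1]);o=T[:3,3];return o+d*(z-o[2])/d[2]
def cloud(d,T,K):
    v,u=np.mgrid[0:d.shape[0],0:d.shape[1]]
    P=np.stack([(u-K[2])/K[0]*d,(v-K[3])/K[1]*d,d],-1);return P@T[:3,:3].T+T[:3,3]
def proj(P,T,K):
    c=T[:3,:3].T@(np.array(P)-T[:3,3]);return c[0]/c[2]*K[0]+K[2],c[1]/c[2]*K[1]+K[3]
def snap(n,name):
    from bench import camera,get_calibration
    c=get_calibration(n);p,d=camera(n)
    cv2.imwrite(f"pics/{name}.png",p[:,:,::-1])
    np.savez(name+".npz",p=p,d=d,T=c["world_from_camera"],K=[c["fx"],c["fy"],c["cx"],c["cy"]])
    return load(name+".npz")
E
python3 - <<'E'
from h import *
p,d,T,K=load("top0.npz")
c=p[140:270,125:405,::-1];cv2.imwrite("pics/topcrop.png",cv2.resize(c,None,fx=2.8,fy=2.8,interpolation=cv2.INTER_CUBIC))
p2=load("side0.npz")[0][120:250,220:320,::-1];cv2.imwrite("pics/sidecrop.png",cv2.resize(p2,None,fx=4,fy=4,interpolation=cv2.INTER_CUBIC))
W=cloud(d,T,K)
for u,v in [(254,212),(288,205),(268,198),(365,208),(165,220),(270,240),(240,195),(300,195),(220,220)]:print(u,v,W[v,u].round(3))
E
```

```text
254 212 [0.507 0.061 0.107]
288 205 [ 0.518 -0.02   0.15 ]
268 198 [0.55  0.024 0.063]
365 208 [ 0.523 -0.233  0.061]
165 220 [0.497 0.312 0.002]
270 240 [ 0.442  0.017 -0.001]
240 195 [0.566 0.101 0.014]
300 195 [ 0.566 -0.068  0.017]
220 220 [ 0.497  0.157 -0.   ]
```

View pics/topcrop.png

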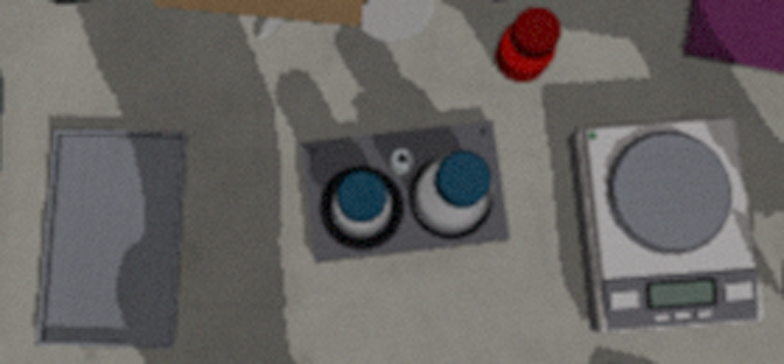

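View pics/sidecrop.png

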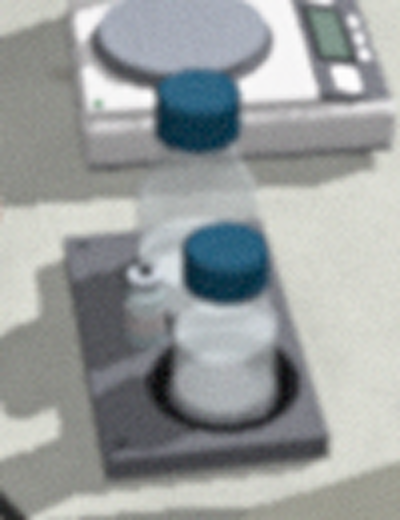

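The top view shows the small bottle's blue cap at (254,212) in the left well and the large one's at (288,205) in the right well, with the vial behind them at (268,197). The tray is at left (165,222) and the balance pan at right (365,208). There are two look-alikes: the red bottle at (314,155), which I leave alone, and another blue-capped bottle at (128,78), which is off the block. I'll measure next.

Run:
```python
from h import *
p,d,T,K=load("top0.npz")
ps,ds,Ts,Ks=load("side0.npz")
def comps(p,roi,lo,hi,amin=60):
    h=cv2.cvtColor(p,cv2.COLOR_RGB2HSV);m=cv2.inRange(h,lo,hi);k=np.zeros_like(m);x0,x1,y0,y1=roi;k[y0:y1,x0:x1]=m[y0:y1,x0:x1]
    n,l,s,c=cv2.connectedComponentsWithStats(k);return [(l==i,s[i],c[i]) for i in range(1,n) if s[i][4]>=amin]
for nm,p_,d_,T_,K_,roi in(("top",p,d,T,K,(230,310,180,235)),("side",ps,ds,Ts,Ks,(240,300,130,205))):
    W=cloud(d_,T_,K_)
    for m,s,c in comps(p_,roi,(95,120,40),(115,255,255)):
        for zt in(.109,.147):
            q=W[m&(abs(W[...,2]-zt)<.008)]
            if len(q)>25:
                # top-face pixels cast on plane zt
                mm=m&(abs(W[...,2]-zt)<.006); vs,us=np.nonzero(mm)
                R=np.array([ray(u,v,T_,K_,zt) for u,v in zip(us,vs)])
                ctr,r=cv2.minEnclosingCircle(R[:,:2].astype(np.float32))
                print(nm,s[:4],c.round(1),zt,len(R),"ctr",R.mean(0).round(4),np.round(ctr,4),round(r,4),'zmed',np.median(W[mm][:,2]).round(4))
# pan, vial
W=cloud(d,T,K)
pm=(abs(W[...,2]-.061)<.006);pm[:,:330]=0;pm[:,400:]=0
n,l,s,c=cv2.connectedComponentsWithStats(pm.astype(np.uint8));i=1+s[1:,4].argmax();vs,us=np.nonzero(l==i)
R=np.array([ray(u,v,T,K,.061) for u,v in zip(us,vs)],np.float32)
print("pan",R.mean(0),cv2.minEnclosingCircle(R[:,:2]),len(R))
# wells/blk: deck region
bm=(abs(W[...,2]-.016)<.006);bm[:,:225]=0;bm[:,315:]=0;bm[:175]=0;bm[240:]=0
cv2.imwrite("pics/bm.png",cv2.resize(bm.astype(np.uint8)*255,None,fx=1.5,fy=1.5))
for z,mm in((.063,abs(W[...,2]-.062)<.006),):
    mm=mm.copy();mm[:,:258]=0;mm[:,278:]=0;mm[:188]=0;mm[206:]=0
    vs,us=np.nonzero(mm);R=np.array([ray(u,v,T,K,.062) for u,v in zip(us,vs)],np.float32);print("vial",len(R),R.mean(0),cv2.minEnclosingCircle(R[:,:2]),us.mean(),vs.mean())
for n_,p_,roi in(("t",p,(258,278,186,208)),("s",ps,(240,272,180,215))):
    x0,x1,y0,y1=roi;print(n_);cv2.imwrite(f"pics/vial_{n_}.png",cv2.resize(p_[y0-10:y1+10,x0-15:x1+15,::-1],None,fx=10,fy=10,interpolation=cv2.INTER_CUBIC))
```

```text
top [281 194  19  20] [290.  203.2] 0.147 281 ctr [ 0.523  -0.0256  0.147 ] [ 0.5226 -0.0256] 0.0236 zmed 0.1472
top [246 201  17  18] [253.8 209.3] 0.109 228 ctr [0.5128 0.0623 0.109 ] [0.5129 0.0632] 0.0222 zmed 0.1094
side [260 138  19  20] [269.  147.3] 0.147 214 ctr [ 0.5239 -0.0205  0.147 ] [ 0.5235 -0.0201] 0.0257 zmed 0.1468
side [267 176  20  19] [276.2 185.3] 0.109 228 ctr [0.513 0.067 0.109] [0.5128 0.0667] 0.0238 zmed 0.1089Traceback (most recent call last):
  File "<stdin>", line 23, in <module>
cv2.error: OpenCV(4.12.0) /io/opencv/modules/imgproc/src/shapedescr.cpp:201: error: (-215:Assertion failed) count >= 0 && (depth == CV_32F || depth == CV_32S) in function 'minEnclosingCircle'
```

View pics/wrist0.png

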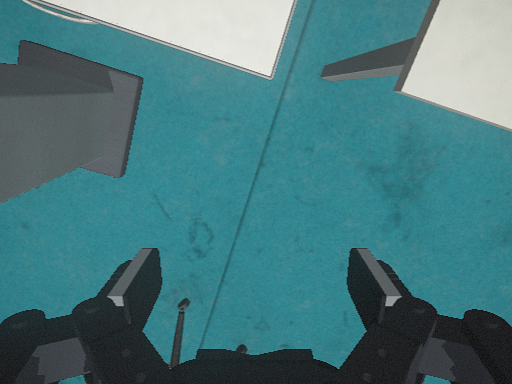

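Run:
```python
from h import *
p,d,T,K=load("top0.npz");ps,ds,Ts,Ks=load("side0.npz")
W=cloud(d,T,K)
def pl(mm,z):
    vs,us=np.nonzero(mm);return np.float32([ray(u,v,T,K,z) for u,v in zip(us,vs)]),us,vs
pm=(abs(W[...,2]-.061)<.006);pm[:,:330]=0;pm[:,400:]=0;pm[:170]=0
n,l,s,c=cv2.connectedComponentsWithStats(pm.astype(np.uint8));i=1+s[1:,4].argmax()
R,us,vs=pl(l==i,.061);print("pan",R.mean(0),cv2.minEnclosingCircle(R[:,:2]),len(R),us.mean(),vs.mean())
mm=abs(W[...,2]-.062)<.006;mm[:,:258]=0;mm[:,278:]=0;mm[:188]=0;mm[206:]=0
R,us,vs=pl(mm,.062);print("vial",len(R),R.mean(0),cv2.minEnclosingCircle(R[:,:2]),us.mean(),vs.mean())
# tray floor corners: rim at z=.014
tm=(W[...,2]>.009)&(W[...,2]<.02);tm[:,:130]=0;tm[:,200:]=0;tm[:175]=0;tm[275:]=0
R,us,vs=pl(tm,.014);print("tray",len(R),cv2.minAreaRect(R[:,:2]))
bm=(abs(W[...,2]-.016)<.005);bm[:,:225]=0;bm[:,315:]=0;bm[:175]=0;bm[240:]=0
bm=cv2.morphologyEx(bm.astype(np.uint8),cv2.MORPH_OPEN,np.ones((3,3)))
R,us,vs=pl(bm,.016);print("blk",len(R),cv2.minAreaRect(R[:,:2]))
for n_,p_,roi in(("t",p,(230,315,180,240)),):
    x0,x1,y0,y1=roi;cv2.imwrite(f"pics/blk_{n_}.png",cv2.resize(p_[y0:y1,x0:x1,::-1],None,fx=9,fy=9,interpolation=cv2.INTER_CUBIC))
```

```text
Traceback (most recent call last):
cv2.error: OpenCV(4.12.0) /io/opencv/modules/imgproc/src/shapedescr.cpp:201: error: (-215:Assertion failed) count >= 0 && (depth == CV_32F || depth == CV_32S) in function 'minEnclosingCircle'
```

Slice isn't contiguous; fix it.

Run:
```python
from h import *
p,d,T,K=load("top0.npz");ps,ds,Ts,Ks=load("side0.npz")
W=cloud(d,T,K)
def pl(mm,z):
    vs,us=np.nonzero(mm);return np.float32([ray(u,v,T,K,z) for u,v in zip(us,vs)]),us,vs
C=lambda R:np.ascontiguousarray(R[:,:2])
pm=(abs(W[...,2]-.061)<.006);pm[:,:330]=0;pm[:,400:]=0;pm[:170]=0
n,l,s,c=cv2.connectedComponentsWithStats(pm.astype(np.uint8));i=1+s[1:,4].argmax()
R,us,vs=pl(l==i,.061);print("pan",R.mean(0),cv2.minEnclosingCircle(C(R)),len(R),us.mean(),vs.mean())
mm=abs(W[...,2]-.062)<.006;mm[:,:258]=0;mm[:,278:]=0;mm[:188]=0;mm[206:]=0
R,us,vs=pl(mm,.062);print("vial",len(R),R.mean(0),cv2.minEnclosingCircle(C(R)),us.mean(),vs.mean())
tm=(W[...,2]>.009)&(W[...,2]<.02);tm[:,:130]=0;tm[:,200:]=0;tm[:175]=0;tm[275:]=0
R,us,vs=pl(tm,.014);print("tray",len(R),cv2.minAreaRect(C(R)))
bm=(abs(W[...,2]-.016)<.005);bm[:,:225]=0;bm[:,315:]=0;bm[:175]=0;bm[240:]=0
bm=cv2.morphologyEx(bm.astype(np.uint8),cv2.MORPH_OPEN,np.ones((3,3)))
R,us,vs=pl(bm,.016);print("blk",len(R),cv2.minAreaRect(C(R)))
for n_,p_,roi in(("t",p,(230,315,180,240)),):
    x0,x1,y0,y1=roi;cv2.imwrite(f"pics/blk_{n_}.png",cv2.resize(p_[y0:y1,x0:x1,::-1],None,fx=9,fy=9,interpolation=cv2.INTER_CUBIC))
```

```text
pan [ 0.52267593 -0.22975466  0.06099981] ((0.523088812828064, -0.22971080243587494), 0.057604070752859116) 1342 363.8554396423249 208.24292101341283
vial 44 [0.5525325  0.02443187 0.06200002] ((0.547100305557251, 0.01862618699669838), 0.017220232635736465) 267.79545454545456 196.97727272727272
tray 453 ((0.470702588558197, 0.30987080931663513), (0.1348719596862793, 0.240445077419281), 88.86784362792969)
blk 1701 ((0.5293887257575989, 0.020608939230442047), (0.12044557183980942, 0.19388625025749207), 6.840784549713135)
```

View pics/blk_t.png

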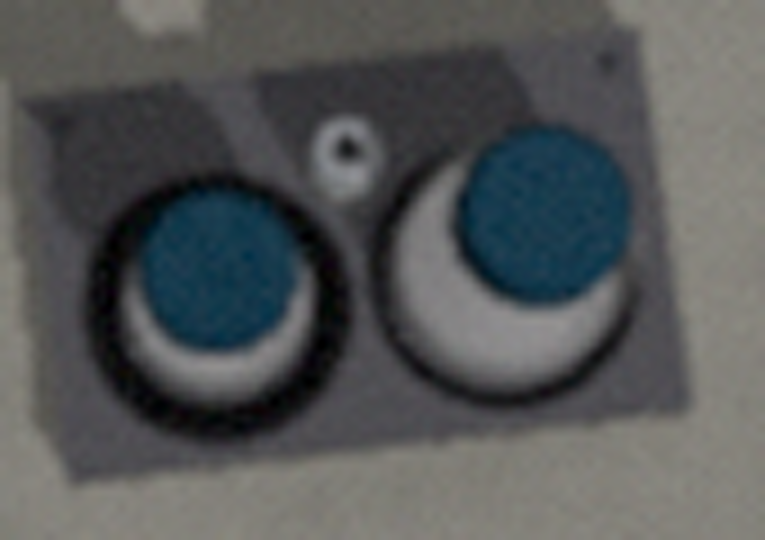

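Run:
```python
from h import *
import bench
print([x for x in dir(bench) if not x.startswith('_')]); print(getattr(bench,'tip_extent',None),getattr(bench,'TIP_EXTENT',None))
p,d,T,K=load("top0.npz");ps,ds,Ts,Ks=load("side0.npz")
q=[ray(u,v,T,K,.014) for u,v in((143.6,186.4),(190.4,187.5),(187.5,263.2),(139.3,262.5))];print(np.round(q,3),np.mean(q,0))
W=cloud(d,T,K);W2=W[175:275,135:200]
f=(abs(W2[...,2])<.007); 
for v in range(180,275,8):print(v,(W[v,136:200:4,2]*1000).round().astype(int))
cv2.imwrite("pics/tray.png",cv2.resize(p[170:280,125:205,::-1],None,fx=5,fy=5,interpolation=cv2.INTER_CUBIC))
```

```text
['MotionError', 'camera', 'get_calibration', 'get_obs', 'hand_in', 'tip_extent']
0.014 None
[[0.591 0.374 0.014]
 [0.588 0.241 0.014]
 [0.378 0.242 0.014]
 [0.38  0.373 0.014]] [0.48412539 0.30733947 0.014     ]
180 [ 0  0 -2 -1 -3 -2 -1  0 -1 -1  1 -2  0 -2  0  4]
188 [ 1  3 14  1  5  7  9 11 14 17 16 14 12 14  2 -3]
196 [-3  2 13  2  2  0  3  3  2  4 -1  3  4  5  4  1]
204 [-2  0  9  2  3  3  3  3  5  2 -1  4  2  0 -2  1]
212 [-2  0  2  2  1  3  3  6  2  0  2  2  4 17  3  2]
220 [-2  2  4  4  4  0  0  3  3  1  2  3  4 14  1  0]
228 [ 2 17  2  0  3  1  4  4  2  2  2  1  3 14  0  1]
236 [-3 15  0  3  2  0  2  1  1  2  1  4  0  4  2  0]
244 [-3 13  3  2  3  2  1 -1  3  4  1  2  1  2  0  0]
252 [-1  9  1  2  2  3  3  1  1  5  5  3  4 -2 -1  0]
260 [ 1  0  6  3  1  4  4  2  3  1  4  1  2  0  2 -2]
268 [-2  3  2 -2  2  1  1  2  4  0 -1  2 -2  2 -2 -2]
```

View pics/tray.png

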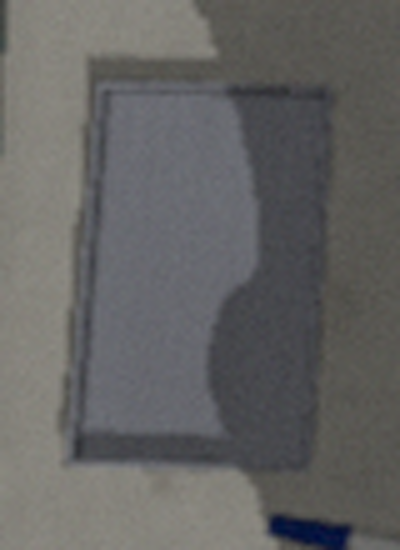

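```bash
cat >> h.py <<'E'
from scipy.spatial.transform import Rotation as Ro
def go(x,y,z,yaw=6.7):
    from bench import get_obs
    o=get_obs();w=o['eef_rot'];R0=Ro.from_quat([w[1],w[2],w[3],w[0]])
    a=np.radians(yaw);X=np.array([np.cos(a),np.sin(a),0]);Z=np.array([0,0,-1.]);Rt=Ro.from_matrix(np.stack([X,np.cross(Z,X),Z],1))
    s=R0.inv().apply(np.array([x,y,z])-o['eef_pos'])*1000
    t=(R0.inv()*Rt).as_rotvec()
    print("t",round(float(o['time_s']),2),"at",o['eef_pos'].round(4),"op",round(float(o['opening']),3),"SHIFT",s.round(1).tolist(),"TURN",t.round(3).tolist(),"dist",np.linalg.norm(s).round(0))
E
python3 - <<'E'
from h import *
go(.47,.02,.29)
p,d,T,K=load("top0.npz");W=cloud(d,T,K)
m=(W[...,2]>.05)&(W[...,1]>.3)&(W[...,0]<.7)&(W[...,0]>.1)
q=W[m]
for z in(.05,.1,.2,.3,.4):
    s=q[(q[:,2]>z)&(q[:,2]<z+.1)]; print(z,len(s),s[:,1].min() if len(s) else None, s[:,0].max() if len(s) else None)
E
```

```text
t 0.15 at [ 0.172  -0.5482  0.218 ] op 1.002 SHIFT [454.4, -453.2, -71.3] TURN [-0.001, -0.0, 0.187] dist 646.0
0.05 8016 0.4159836444276792 0.6990683665732464
0.1 400 0.4739448537787496 0.6998645955841617
0.2 3546 0.45679123748980227 0.6969686498277354
0.3 3993 0.45758345209047396 0.6661796123796221
0.4 10 0.4836284774567573 0.6119754597653058
```

```bash
python3 -m jog '[[[454,-453,-71],[0,0,0.187],1],[[454,-453,-71],[0,0,0.187],1],[[454,-453,-71],[0,0,0.187],1],[[454,-453,-71],[0,0,0.187],1],[[454,-453,-71],[0,0,0.187],1],[[454,-453,-71],[0,0,0.187],1],[[454,-453,-71],[0,0,0.187],1],[[454,-453,-71],[0,0,0.187],1],[[454,-453,-71],[0,0,0.187],1],[[454,-453,-71],[0,0,0.187],1],[[454,-453,-71],[0,0,0.187],1],[[454,-453,-71],[0,0,0.187],1],[[454,-453,-71],[0,0,0.187],1],[[454,-453,-71],[0,0,0.187],1],[[454,-453,-71],[0,0,0.187],1],[[454,-453,-71],[0,0,0.187],1],[[454,-453,-71],[0,0,0.187],1],[[454,-453,-71],[0,0,0.187],1],[[454,-453,-71],[0,0,0.187],1],[[454,-453,-71],[0,0,0.187],1]]'
python3 - <<'E'
from h import *
snap("wrist","w1");go(.47,.02,.29)
E
```

```text
time_s: 1.82
eef_pos: [0.4692, 0.0188, 0.2893]
eef_rot: [-0.001, 0.998, 0.058, -0.0]
wrist_force: [0.3, -0.8, -0.3]
opening: 0.999
t 1.87 at [0.4693 0.0187 0.2895] op 0.996 SHIFT [0.9, -1.2, -0.5] TURN [-0.001, 0.0, -0.002] dist 2.0
```

View pics/w1.png

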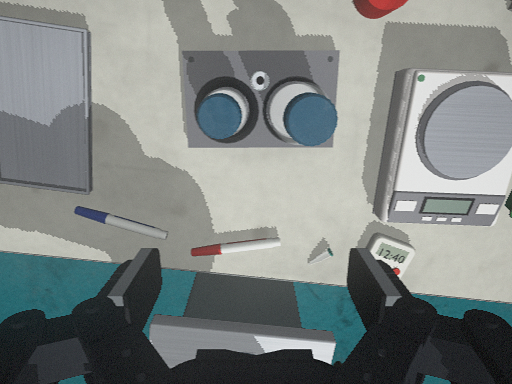

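Wrist view: small cap at (222,116), large cap at (311,119), vial at (260,80), pan at (470,130), tray on the left. I'll measure these.

```bash
cat >> h.py <<'E'
def planemask(W,T,K,z,tol,roi,extra=None):
    m=abs(W[...,2]-z)<tol
    k=np.zeros_like(m);x0,x1,y0,y1=roi;k[y0:y1,x0:x1]=m[y0:y1,x0:x1]
    if extra is not None:k&=extra
    k=cv2.morphologyEx(k.astype(np.uint8),cv2.MORPH_OPEN,np.ones((3,3)))
    n,l,s,c=cv2.connectedComponentsWithStats(k);i=1+s[1:,4].argmax();vs,us=np.nonzero(l==i)
    R=np.float32([ray(u,v,T,K,z) for u,v in zip(us,vs)]);C=np.ascontiguousarray(R[:,:2])
    (cx,cy),r=cv2.minEnclosingCircle(C)
    return len(R),R.mean(0).round(4),(round(cx,4),round(cy,4),round(r,4)),np.median(W[l==i][:,2]).round(4)
E
python3 - <<'E'
from h import *
p,d,T,K=load("w1.npz");W=cloud(d,T,K)
h=cv2.cvtColor(p,cv2.COLOR_RGB2HSV);b=cv2.inRange(h,(95,80,30),(115,255,255))>0
print("large",planemask(W,T,K,.147,.005,(270,345,80,160),b))
print("small",planemask(W,T,K,.109,.005,(180,270,70,150),b))
print("vial",planemask(W,T,K,.062,.006,(245,275,65,95)))
print("pan",planemask(W,T,K,.061,.005,(400,512,70,190)))
print("deck",W[60,215],W[140,200],W[58,330])
bm=(abs(W[...,2]-.016)<.005);bm[:45]=0;bm[155:]=0;bm[:,:170]=0;bm[:,350:]=0
bm=cv2.morphologyEx(bm.astype(np.uint8),cv2.MORPH_OPEN,np.ones((3,3)));vs,us=np.nonzero(bm)
R=np.float32([ray(u,v,T,K,.016)[:2] for u,v in zip(us,vs)]);print(cv2.minAreaRect(R))
E
```

```text
large (2054, array([ 0.5245, -0.0269,  0.147 ], dtype=float32), (0.5244, -0.0269, 0.0237), np.float64(0.1477))
small (1488, array([0.5141, 0.0607, 0.109 ], dtype=float32), (0.5138, 0.0608, 0.0225), np.float64(0.1096))
vial (246, array([0.5549, 0.0231, 0.062 ], dtype=float32), (0.5548, 0.0231, 0.0099), np.float64(0.0625))
pan (6605, array([ 0.5255, -0.2301,  0.061 ], dtype=float32), (0.5237, -0.2314, 0.0555), np.float64(0.0616))
deck [0.57258864 0.07974557 0.01648432] [0.47140085 0.0916987  0.01681471] [ 0.59131739 -0.06125078  0.01673646]
((0.5306486487388611, 0.018892839550971985), (0.12015095353126526, 0.19419091939926147), 6.80817174911499)
```

Run:
```python
from h import *
go(.524,-.0264,.2);go(.524,-.0264,.129)
```

```text
t 1.87 at [0.4693 0.0187 0.2895] op 0.996 SHIFT [49.2, 51.2, 89.4] TURN [-0.001, 0.0, -0.002] dist 114.0
t 1.87 at [0.4693 0.0187 0.2895] op 0.996 SHIFT [49.3, 51.3, 160.4] TURN [-0.001, 0.0, -0.002] dist 175.0
```

```bash
python3 -m jog '[[[49,51,85],[0,0,0],1],[[49,51,85],[0,0,0],1],[[49,51,85],[0,0,0],1],[[49,51,90],[0,0,0],1],[[49,51,115],[0,0,0],1],[[49,51,138],[0,0,0],1],[[49,51,150],[0,0,0],1],[[49,51,160],[0,0,0],1],[[49,51,160],[0,0,0],1],[[49,51,160],[0,0,0],1]]'
python3 - <<'E'
from h import *
snap("wrist","w2");go(.524,-.0264,.129)
E
```

```text
time_s: 2.7
eef_pos: [0.5238, -0.0263, 0.1301]
eef_rot: [-0.001, 0.998, 0.057, -0.0]
wrist_force: [0.3, 0.1, -0.4]
opening: 1.0
t 2.75 at [ 0.5244 -0.0264  0.1307] op 1.0 SHIFT [-0.4, -0.0, 1.7] TURN [-0.001, -0.001, -0.002] dist 2.0
```

View pics/w2.png

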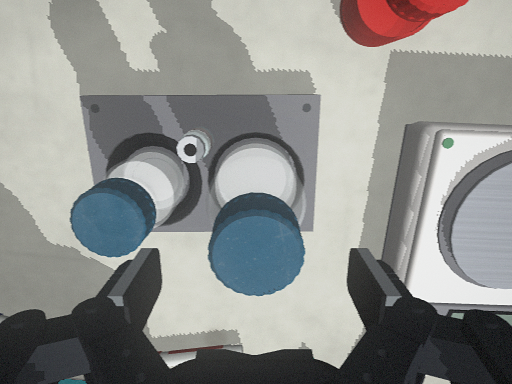

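The cap sits centred between the fingers at (256,243), so I'll close.

```bash
python3 -m jog '[[[0,0,1],[0,0,0],0.7],[[0,0,1],[0,0,0],0.4],[[0,0,1],[0,0,0],0.4],[[0,0,1],[0,0,0],0.3],[[0,0,1],[0,0,0],0.3],[[0,0,1],[0,0,0],0.3],[[0,0,1],[0,0,0],0.3],[[0,0,1],[0,0,0],0.3]]'
```

```text
time_s: 3.42
eef_pos: [0.5295, -0.0283, 0.1358]
eef_rot: [0.002, 0.998, 0.057, 0.006]
wrist_force: [-1.1, -3.4, 25.3]
opening: 0.301
```

Run:
```python
from h import *
snap("wrist","w3");snap("side","s3");cv2.imwrite("pics/s3c.png",cv2.resize(cv2.imread("pics/s3.png")[90:260,200:350],None,fx=4,fy=3.5))
go(.524,-.0264,.129)
```

```text
t 3.52 at [ 0.5295 -0.0283  0.1358] op 0.301 SHIFT [-5.4, -2.6, 6.7] TURN [0.005, -0.013, -0.002] dist 9.0
```

View pics/w3.png

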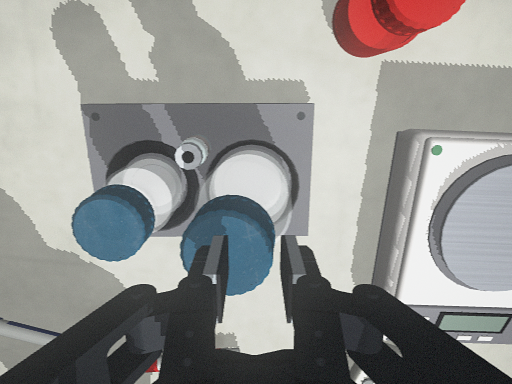

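View pics/s3c.png

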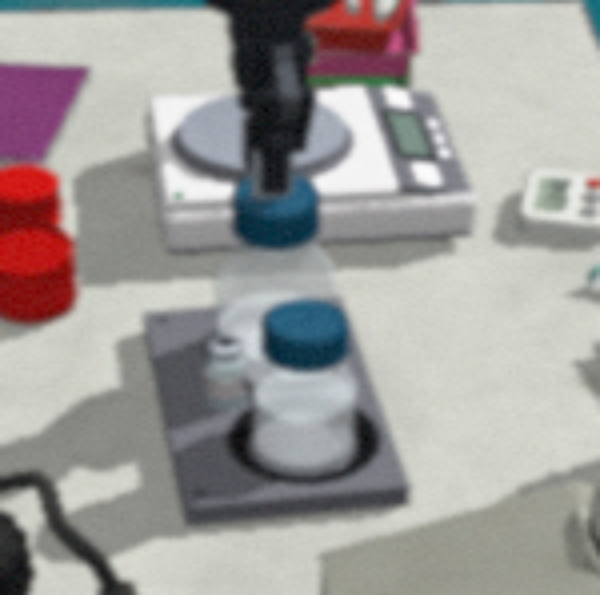

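Run:
```python
from h import *
for n,pts in(("w2",[(150,255),(125,295),(358,255),(390,300),(115,300),(256,200),(256,243),(256,285),(115,215)]),("w3",[(220,240),(218,300),(285,240),(292,315),(225,205),(250,270),(115,220)])):
    p,d,T,K=load(n+".npz");W=cloud(d,T,K);print(n,T[:3,3])
    for u,v in pts:print(u,v,W[v,u].round(4),d[v,u].round(3))
```

```text
w2 [ 0.60148693 -0.01749009  0.28574387]
150 255 [0.5305 0.0178 0.1669] 0.133
125 295 [0.5302 0.018  0.1933] 0.108
358 255 [ 0.54   -0.0683  0.1659] 0.134
390 300 [ 0.539  -0.0706  0.194 ] 0.108
115 300 [0.5286 0.021  0.1943] 0.108
256 200 [ 0.5473 -0.0247  0.1318] 0.163
256 243 [ 0.5314 -0.0265  0.1478] 0.153
256 285 [ 0.5082 -0.0292  0.1474] 0.16
115 215 [0.5207 0.0556 0.11  ] 0.189
w3 [ 0.60515293 -0.01881443  0.29248292]
220 240 [ 0.5388 -0.0115  0.1582] 0.147
218 300 [ 0.5276 -0.0145  0.1867] 0.123
285 240 [ 0.5422 -0.0411  0.1582] 0.147
292 315 [ 0.5276 -0.0426  0.1914] 0.12
225 205 [ 0.5491 -0.0114  0.1395] 0.162
250 270 [ 0.5208 -0.0273  0.1513] 0.16
115 220 [0.5212 0.0556 0.1102] 0.196
```

Run:
```python
from h import *
for n,us,vr in(("w2",[140,150,156,352,360],range(238,275,3)),("w3",[212,218,224,285],range(222,262,3))):
    p,d,T,K=load(n+".npz");W=cloud(d,T,K)
    for u in us:print(n,u,[(v,(W[v,u]*1000).round().astype(int).tolist()) for v in vr])
for n in("w2","w3"):
    im=cv2.imread(f"pics/{n}.png")[180:340,90:420];cv2.imwrite(f"pics/{n}c.png",cv2.resize(im,None,fx=2.4,fy=2.4))
```

```text
w2 140 [(238, [507, 41, 109]), (241, [504, 41, 108]), (244, [442, 77, 0]), (247, [439, 77, 0]), (250, [530, 24, 162]), (253, [530, 23, 165]), (256, [530, 22, 168]), (259, [530, 21, 169]), (262, [530, 20, 172]), (265, [530, 19, 175]), (268, [530, 19, 177]), (271, [530, 18, 178]), (274, [530, 17, 180])]
w2 150 [(238, [450, 68, 1]), (241, [446, 68, -1]), (244, [443, 68, 0]), (247, [441, 67, 1]), (250, [530, 20, 161]), (253, [531, 18, 165]), (256, [531, 17, 169]), (259, [530, 17, 168]), (262, [528, 17, 168]), (265, [527, 17, 168]), (268, [525, 17, 169]), (271, [524, 17, 169]), (274, [524, 17, 170])]
w2 156 [(238, [451, 62, 1]), (241, [448, 61, 1]), (244, [444, 62, 0]), (247, [440, 62, 0]), (250, [529, 17, 160]), (253, [528, 17, 160]), (256, [526, 17, 160]), (259, [525, 17, 161]), (262, [524, 17, 161]), (265, [522, 17, 161]), (268, [521, 17, 162]), (271, [520, 16, 163]), (274, [519, 16, 162])]
w2 352 [(238, [473, -129, 1]), (241, [470, -129, 0]), (244, [466, -130, 1]), (247, [463, -131, 0]), (250, [539, -67, 161]), (253, [538, -67, 162]), (256, [537, -67, 162]), (259, [536, -68, 162]), (2
[... 1091 characters left out ...]
[538, -13, 176])]
w3 224 [(222, [544, -12, 149]), (225, [542, -12, 148]), (228, [541, -12, 149]), (231, [539, -13, 148]), (234, [537, -13, 149]), (237, [539, -13, 156]), (240, [539, -13, 159]), (243, [539, -14, 160]), (246, [539, -14, 164]), (249, [539, -14, 166]), (252, [537, -14, 166]), (255, [536, -14, 167]), (258, [535, -14, 167]), (261, [534, -15, 167])]
w3 285 [(222, [523, -51, 90]), (225, [521, -51, 90]), (228, [518, -52, 87]), (231, [514, -53, 82]), (234, [482, -64, 16]), (237, [542, -41, 155]), (240, [542, -41, 158]), (243, [542, -41, 161]), (246, [542, -40, 165]), (249, [542, -40, 166]), (252, [542, -40, 170]), (255, [542, -40, 173]), (258, [541, -40, 174]), (261, [541, -40, 176])]
```

View pics/w3c.png

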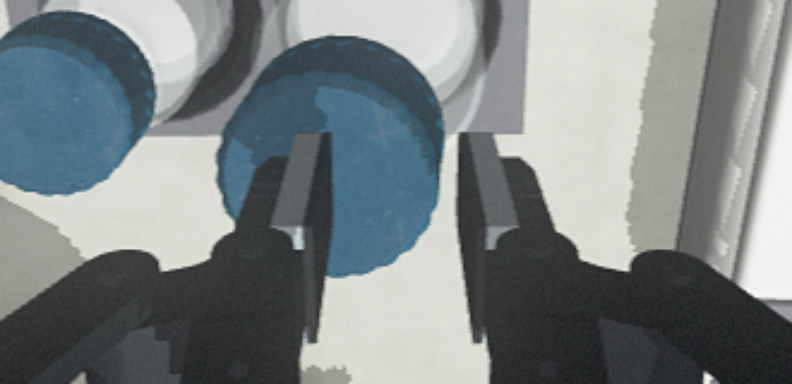

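Picture w3c shows the left fingertip resting on top of the cap at (310,140). The fingertips are really about 20 to 30 mm behind the reported TCP, so the grasp was too high. I'll open, lift and re-measure.

```bash
python3 -m jog '[[[-5,-3,-3],[0,0,0],1],[[-5,-3,-10],[0,0,0],1],[[-5,-3,-20],[0,-0.01,0],1],[[-5,-3,-20],[0,-0.01,0],1],[[-5,-3,-20],[0,-0.01,0],1],[[-5,-3,-20],[0,-0.01,0],1],[[-5,-3,-20],[0,-0.01,0],1],[[-5,-3,-20],[0,-0.01,0],1],[[-5,-3,-20],[0,-0.01,0],1]]'
python3 - <<'E'
from h import *
p,d,T,K=snap("wrist","w4");go(.524,-.0264,.1)
W=cloud(d,T,K)
h=cv2.cvtColor(p,cv2.COLOR_RGB2HSV);b=cv2.inRange(h,(95,80,30),(115,255,255))>0
print("large",planemask(W,T,K,.147,.005,(180,345,120,360),b))
print("small",planemask(W,T,K,.109,.005,(50,180,120,350),b))
for u in(150,356):print([(v,(W[v,u]*1000).round().astype(int).tolist()) for v in range(247,300,6)])
E
```

```text
time_s: 4.27
eef_pos: [0.5236, -0.0258, 0.1551]
eef_rot: [0.002, 0.998, 0.057, 0.001]
wrist_force: [0.4, 0.0, 0.8]
opening: 0.996
t 4.32 at [ 0.5237 -0.0258  0.1553] op 1.001 SHIFT [0.1, 0.4, 55.3] TURN [0.005, -0.002, -0.002] dist 55.0
large (4857, array([ 0.5249, -0.0281,  0.147 ], dtype=float32), (0.5242, -0.0279, 0.0236), np.float64(0.1479))
small (3170, array([0.5147, 0.0598, 0.109 ], dtype=float32), (0.5144, 0.06, 0.0228), np.float64(0.1096))
[(247, [426, 74, 0]), (253, [530, 19, 190]), (259, [529, 18, 193]), (265, [527, 18, 194]), (271, [524, 18, 194]), (277, [523, 17, 196]), (283, [520, 17, 196]), (289, [518, 17, 197]), (295, [515, 17, 197])]
[(247, [452, -145, 1]), (253, [540, -67, 191]), (259, [538, -67, 192]), (265, [535, -68, 192]), (271, [534, -67, 194]), (277, [531, -67, 195]), (283, [529, -68, 195]), (289, [526, -68, 196]), (295, [523, -69, 196])]
```

View pics/w4.png

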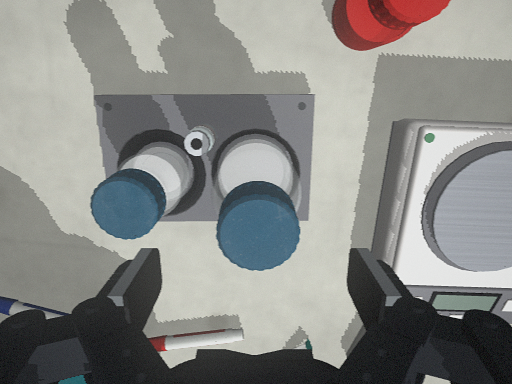

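```bash
python3 -m jog '[[[0,1,20],[0,0,0],1],[[0,1,40],[0,0,0],1],[[0,1,48],[0,0,0],1],[[0,1,53],[0,0,0],1],[[0,1,55],[0,0,0],1],[[0,1,55],[0,0,0],1],[[0,1,55],[0,0,0],1]]'
python3 - <<'E'
from h import *
p,d,T,K=snap("side","s5");go(.524,-.0264,.1)
cv2.imwrite("pics/s5c.png",cv2.resize(p[90:230,200:350,::-1],None,fx=5,fy=4))
E
```

```text
time_s: 4.9
eef_pos: [0.5245, -0.0272, 0.1011]
eef_rot: [0.002, 0.998, 0.057, 0.002]
wrist_force: [0.3, -0.1, -0.8]
opening: 1.001
t 4.95 at [ 0.5247 -0.0272  0.1012] op 1.002 SHIFT [-0.6, -0.9, 1.2] TURN [0.005, -0.003, -0.002] dist 2.0
```

View pics/s5c.png

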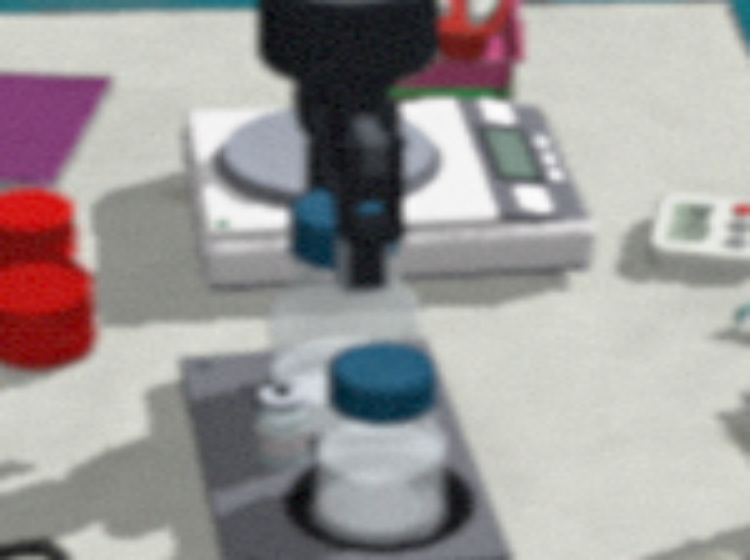

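```bash
python3 -m jog '[[[-1,0,0],[0,0,0],0.7],[[-1,0,0],[0,0,0],0.4],[[-1,0,0],[0,0,0],0.4],[[-1,0,0],[0,0,0],0.3],[[-1,0,0],[0,0,0],0.3],[[-1,0,0],[0,0,0],0.3],[[-1,0,0],[0,0,0],0.3]]'
```

```text
time_s: 5.53
eef_pos: [0.5245, -0.0275, 0.102]
eef_rot: [0.003, 0.998, 0.057, 0.003]
wrist_force: [3.0, -0.1, 4.6]
opening: 0.556
```

```bash
python3 -m jog '[[[0,0,-10],[0,0,0],0.3],[[0,0,-30],[0,0,0],0.3],[[0,0,-60],[0,0,0],0.3],[[0,0,-95],[0,0,0],0.3],[[0,0,-130],[0,0,0],0.3],[[0,0,-135],[0,0,0],0.3],[[0,0,-135],[0,0,0],0.3]]'
python3 - <<'E'
from h import *
p,d,T,K=snap("side","s6");go(.535,.305,.237,0)
cv2.imwrite("pics/s6c.png",cv2.resize(p[50:230,180:350,::-1],None,fx=4,fy=3.3))
E
```

```text
time_s: 6.12
eef_pos: [0.525, -0.0271, 0.2399]
eef_rot: [0.004, 0.998, 0.057, 0.005]
wrist_force: [-0.8, -0.1, -2.6]
opening: 0.549
t 6.17 at [ 0.5236 -0.0268  0.2373] op 0.547 SHIFT [49.3, -328.3, -1.4] TURN [0.006, -0.006, 0.115] dist 332.0
```

View pics/s6c.png

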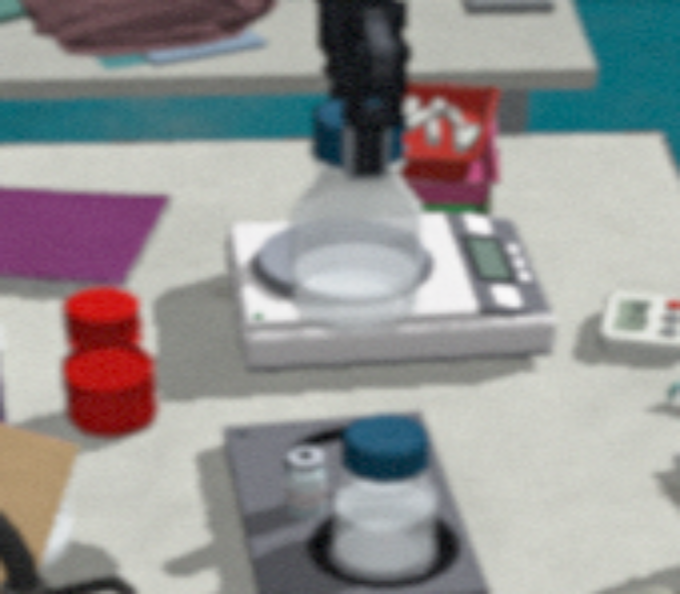

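Bottle hangs upright in the grip at (355,230). I'll carry it to the tray at a moderate pace.

```bash
python3 -m jog '[[[2,-12,0],[0.006,-0.006,0.02],0.3],[[6,-35,0],[0.006,-0.006,0.04],0.3],[[11,-65,0],[0.006,-0.006,0.06],0.3],[[16,-100,0],[0.006,-0.006,0.08],0.3],[[21,-135,0],[0.006,-0.006,0.1],0.3],[[26,-170,0],[0.006,-0.006,0.115],0.3],[[31,-205,0],[0.006,-0.006,0.115],0.3],[[36,-240,0],[0.006,-0.006,0.115],0.3],[[41,-272,0],[0.006,-0.006,0.115],0.3],[[45,-300,0],[0.006,-0.006,0.115],0.3],[[48,-318,0],[0.006,-0.006,0.115],0.3],[[49,-328,0],[0.006,-0.006,0.115],0.3],[[49,-328,0],[0.006,-0.006,0.115],0.3],[[49,-328,0],[0.006,-0.006,0.115],0.3]]'
python3 - <<'E'
from h import *
p,d,T,K=snap("wrist","w7");go(.535,.305,.105,0)
E
```

```text
time_s: 7.33
eef_pos: [0.5338, 0.304, 0.2336]
eef_rot: [0.001, 1.0, 0.0, -0.002]
wrist_force: [0.0, 0.4, -1.7]
opening: 0.551
t 7.38 at [0.5342 0.3034 0.2342] op 0.549 SHIFT [1.1, -1.7, 129.2] TURN [0.001, 0.002, -0.001] dist 129.0
```

View pics/w7.png

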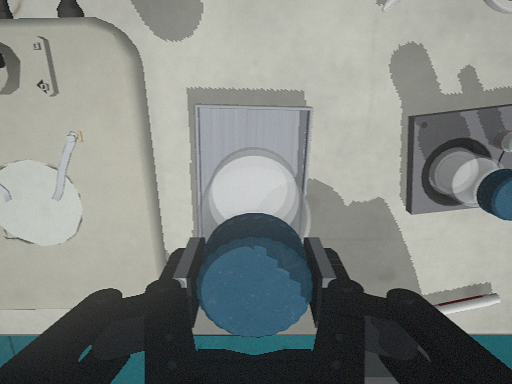

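The bottle hangs over the tray at (255,270), aligned with it. Now I'll lower it.

```bash
python3 -m jog '[[[1,-2,30],[0,0,0],0.3],[[1,-2,65],[0,0,0],0.3],[[1,-2,95],[0,0,0],0.3],[[1,-2,115],[0,0,0],0.3],[[1,-2,125],[0,0,0],0.3],[[1,-2,130],[0,0,0],0.3],[[1,-2,133],[0,0,0],0.3],[[1,-2,135],[0,0,0],0.3],[[1,-2,136],[0,0,0],0.3]]'
```

```text
time_s: 8.13
eef_pos: [0.536, 0.3054, 0.0997]
eef_rot: [0.0, 1.0, -0.0, 0.0]
wrist_force: [0.2, 0.2, -2.5]
opening: 0.552
```

```bash
python3 -m jog '[[[0,0,1],[0,0,0],0.3],[[0,0,2],[0,0,0],0.3],[[0,0,3],[0,0,0],0.3]]'; python3 -m jog '[[[0,0,0],[0,0,0],0.3]]'
```

```text
time_s: 8.38
eef_pos: [0.537, 0.3058, 0.098]
eef_rot: [-0.0, 1.0, -0.0, 0.001]
wrist_force: [-0.3, -0.3, 6.1]
opening: 0.546
time_s: 8.47
eef_pos: [0.5375, 0.306, 0.0987]
eef_rot: [-0.0, 1.0, -0.0, 0.002]
wrist_force: [0.2, 0.8, -2.5]
opening: 0.549
```

```bash
python3 -m jog '[[[0,0,1],[0,0,0],0.3],[[0,0,1],[0,0,0],0.7],[[0,0,1],[0,0,0],1],[[0,0,0],[0,0,0],1],[[0,0,0],[0,0,0],1],[[0,0,-5],[0,0,0],1],[[0,0,-30],[0,0,0],1],[[0,0,-65],[0,0,0],1],[[0,0,-100],[0,0,0],1],[[0,0,-110],[0,0,0],1],[[0,0,-110],[0,0,0],1]]'
python3 - <<'E'
from h import *
p,d,T,K=snap("wrist","w8");W=cloud(d,T,K)
h=cv2.cvtColor(p,cv2.COLOR_RGB2HSV);b=cv2.inRange(h,(95,80,30),(115,255,255))>0
print("large",planemask(W,T,K,.143,.006,(170,345,100,360),b))
go(.514,.0605,.18)
E
```

```text
time_s: 9.38
eef_pos: [0.5396, 0.3068, 0.2139]
eef_rot: [-0.002, 1.0, -0.0, 0.006]
wrist_force: [0.3, 0.4, -0.2]
opening: 0.996
large (2796, array([0.5388, 0.3064, 0.143 ], dtype=float32), (0.5387, 0.3068, 0.0236), np.float64(0.1437))
t 9.43 at [0.5382 0.3063 0.2109] op 1.001 SHIFT [-24.3, 245.9, 30.2] TURN [-0.002, -0.008, -0.118] dist 249.0
```

View pics/w8.png

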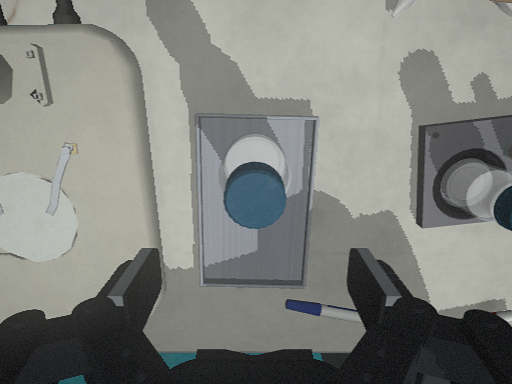

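Large bottle stands upright in the tray (255,195). Next the small bottle.

```bash
python3 -m jog '[[[-3,30,0],[0,-0.008,-0.118],1],[[-7,70,0],[0,-0.008,-0.118],1],[[-11,110,5],[0,-0.008,-0.118],1],[[-15,150,10],[0,-0.008,-0.118],1],[[-19,190,20],[0,-0.008,-0.118],1],[[-23,225,30],[0,-0.008,-0.118],1],[[-24,246,40],[0,-0.008,-0.118],1],[[-24,246,50],[0,-0.008,-0.118],1],[[-24,246,50],[0,-0.008,-0.118],1],[[-24,246,50],[0,-0.008,-0.118],1]]'
python3 - <<'E'
from h import *
p,d,T,K=snap("wrist","w9");W=cloud(d,T,K)
h=cv2.cvtColor(p,cv2.COLOR_RGB2HSV);b=cv2.inRange(h,(95,80,30),(115,255,255))>0
print("small",planemask(W,T,K,.109,.006,(170,345,100,360),b))
print("vial",planemask(W,T,K,.062,.006,(180,420,60,250)))
go(.514,.0605,.067)
E
```

```text
time_s: 10.27
eef_pos: [0.5132, 0.061, 0.1586]
eef_rot: [-0.001, 0.998, 0.059, -0.002]
wrist_force: [0.9, -0.3, 0.7]
opening: 1.005
small (3102, array([0.5151, 0.0608, 0.109 ], dtype=float32), (0.5146, 0.0609, 0.0229), np.float64(0.1097))
vial (897, array([0.5308, 0.0632, 0.062 ], dtype=float32), (0.5156, 0.0617, 0.0274), np.float64(0.0619))
t 10.32 at [0.5139 0.0614 0.1595] op 1.0 SHIFT [0.1, 1.1, 92.5] TURN [-0.002, 0.001, 0.001] dist 92.0
```

View pics/w9.png

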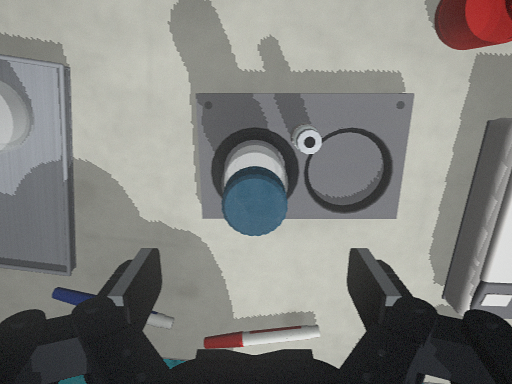

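```bash
python3 -m jog '[[[0,0,30],[0,0,0],1],[[0,0,60],[0,0,0],1],[[0,0,80],[0,0,0],1],[[0,0,89],[0,0,0],1],[[0,0,92],[0,0,0],1],[[0,0,92],[0,0,0],1],[[0,0,92],[0,0,0],0.7],[[0,0,92],[0,0,0],0.4],[[0,0,92],[0,0,0],0.3],[[0,0,92],[0,0,0],0.3],[[0,0,92],[0,0,0],0.3],[[0,0,92],[0,0,0],0.3],[[0,0,92],[0,0,0],0.3]]'
```

```text
time_s: 11.4
eef_pos: [0.5152, 0.0614, 0.0691]
eef_rot: [-0.001, 0.998, 0.059, 0.001]
wrist_force: [-0.4, 0.7, 6.3]
opening: 0.521
```

```bash
python3 -m jog '[[[0,0,-10],[0,0,0],0.3],[[0,0,-30],[0,0,0],0.3],[[0,0,-60],[0,0,0],0.3],[[0,0,-80],[0,0,0],0.3],[[0,0,-80],[0,0,0],0.3],[[0,0,-80],[0,0,0],0.3]]'
python3 - <<'E'
from h import *
p,d,T,K=snap("side","s10");go(.432,.303,.145,0)
cv2.imwrite("pics/s10c.png",cv2.resize(p[50:230,180:350,::-1],None,fx=4,fy=3.3))
E
```

```text
time_s: 11.9
eef_pos: [0.516, 0.0611, 0.1508]
eef_rot: [-0.001, 0.998, 0.059, 0.002]
wrist_force: [0.6, 0.8, -2.1]
opening: 0.521
t 11.95 at [0.5148 0.0612 0.1492] op 0.523 SHIFT [-53.8, -249.8, 4.5] TURN [-0.002, -0.002, 0.118] dist 256.0
```

View pics/s10c.png

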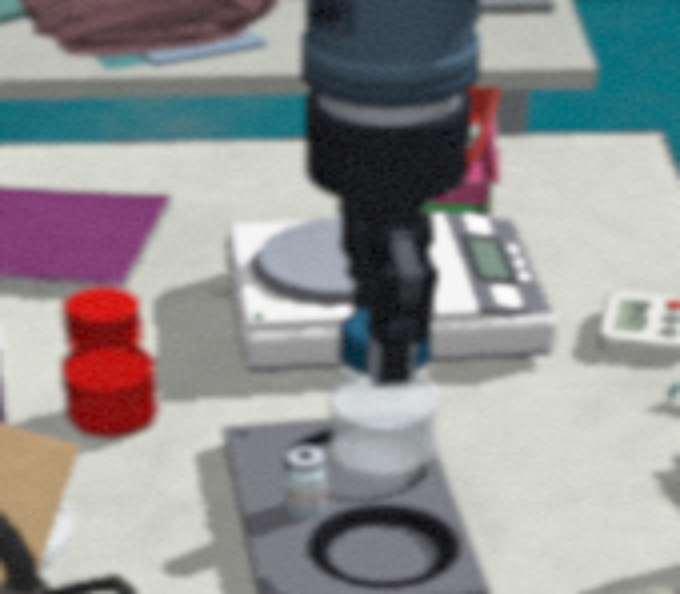

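```bash
python3 -m jog '[[[-4,-12,0],[0,0,0.02],0.3],[[-12,-32,0],[0,0,0.05],0.3],[[-22,-62,0],[0,0,0.08],0.3],[[-32,-97,0],[0,0,0.118],0.3],[[-42,-132,0],[0,0,0.118],0.3],[[-50,-166,0],[0,0,0.118],0.3],[[-54,-200,0],[0,0,0.118],0.3],[[-54,-227,0],[0,0,0.118],0.3],[[-54,-243,0],[0,0,0.118],0.3],[[-54,-250,5],[0,0,0.118],0.3],[[-54,-250,25],[0,0,0.118],0.3],[[-54,-250,50],[0,0,0.118],0.3],[[-54,-250,68],[0,0,0.118],0.3],[[-54,-250,76],[0,0,0.118],0.3],[[-54,-250,79],[0,0,0.118],0.3],[[-54,-250,80],[0,0,0.118],0.3]]'
```

```text
time_s: 13.28
eef_pos: [0.4314, 0.3026, 0.0685]
eef_rot: [-0.0, 1.0, -0.0, -0.0]
wrist_force: [-0.3, -0.0, -1.2]
opening: 0.524
```

```bash
python3 -m jog '[[[0,0,1],[0,0,0],0.3],[[0,0,2],[0,0,0],0.3],[[0,0,3],[0,0,0],0.3],[[0,0,4],[0,0,0],0.3]]'
```

```text
time_s: 13.62
eef_pos: [0.4321, 0.3028, 0.0653]
eef_rot: [-0.001, 1.0, -0.0, 0.001]
wrist_force: [0.2, 0.0, -2.5]
opening: 0.526
```

```bash
python3 -m jog '[[[0,0,1],[0,0,0],0.3],[[0,0,2],[0,0,0],0.3],[[0,0,2],[0,0,0],0.3]]'
```

```text
time_s: 13.87
eef_pos: [0.4329, 0.3029, 0.0652]
eef_rot: [-0.001, 1.0, -0.0, 0.001]
wrist_force: [-3.1, -2.7, 12.4]
opening: 0.524
```

Contact. I'll release and rise.

```bash
python3 -m jog '[[[0,0,0],[0,0,0],0.3],[[0,0,0],[0,0,0],0.7],[[0,0,0],[0,0,0],1],[[0,0,0],[0,0,0],1],[[0,0,0],[0,0,0],1],[[0,0,-5],[0,0,0],1],[[0,0,-30],[0,0,0],1],[[0,0,-65],[0,0,0],1],[[0,0,-100],[0,0,0],1],[[0,0,-130],[0,0,0],1],[[0,0,-130],[0,0,0],1]]'
python3 - <<'E'
from h import *
p,d,T,K=snap("wrist","w11");W=cloud(d,T,K)
h=cv2.cvtColor(p,cv2.COLOR_RGB2HSV);b=cv2.inRange(h,(95,80,30),(115,255,255))>0
print("small",planemask(W,T,K,.105,.006,(170,345,80,360),b))
print("large",planemask(W,T,K,.143,.006,(170,345,0,360),b))
go(.54,.023,.19)
E
```

```text
time_s: 14.78
eef_pos: [0.4363, 0.3044, 0.2027]
eef_rot: [-0.003, 1.0, -0.0, 0.007]
wrist_force: [0.8, 1.0, 1.1]
opening: 0.999
small (2160, array([0.4338, 0.3029, 0.105 ], dtype=float32), (0.4336, 0.3029, 0.0227), np.float64(0.1057))
large (4758, array([0.5385, 0.3068, 0.143 ], dtype=float32), (0.5381, 0.3068, 0.0236), np.float64(0.1436))
t 14.83 at [0.4351 0.3038 0.1996] op 1.0 SHIFT [104.9, 280.8, 9.4] TURN [-0.004, -0.011, -0.117] dist 300.0
```

View pics/w11.png

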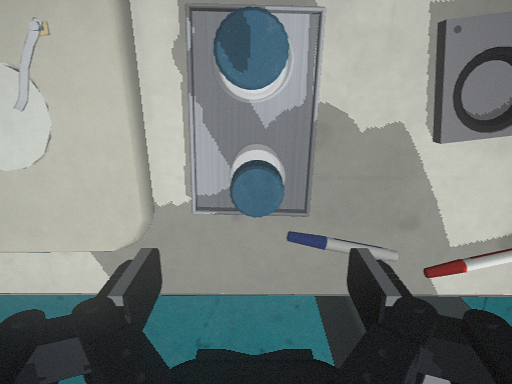

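Both bottles upright in the tray (caps at (251,48) and (257,188)). Now to the vial.

```bash
python3 -m jog '[[[10,28,0],[0,-0.011,-0.117],1],[[24,64,0],[0,-0.011,-0.117],1],[[38,101,0],[0,-0.011,-0.117],1],[[52,138,0],[0,-0.011,-0.117],1],[[66,175,0],[0,-0.011,-0.117],1],[[80,212,3],[0,-0.011,-0.117],1],[[94,249,6],[0,-0.011,-0.117],1],[[105,281,9],[0,-0.011,-0.117],1],[[105,281,9],[0,-0.011,-0.117],1],[[105,281,9],[0,-0.011,-0.117],1],[[105,281,9],[0,-0.011,-0.117],1]]'
python3 - <<'E'
from h import *
p,d,T,K=snap("wrist","w12");W=cloud(d,T,K)
vm=planemask(W,T,K,.062,.006,(200,320,60,280));print("vial",vm)
for z,u in((.016,0),):pass
go(.555,.0225,.1)
E
```

```text
time_s: 15.75
eef_pos: [0.5391, 0.0231, 0.1892]
eef_rot: [-0.003, 0.998, 0.058, -0.001]
wrist_force: [0.1, 0.4, -0.0]
opening: 1.004
vial (384, array([0.5555, 0.0231, 0.062 ], dtype=float32), (0.5555, 0.0232, 0.0104), np.float64(0.0626))
t 15.8 at [0.5392 0.0237 0.1895] op 0.998 SHIFT [15.7, 3.5, 89.4] TURN [-0.005, 0.002, 0.0] dist 91.0
```

View pics/w12.png

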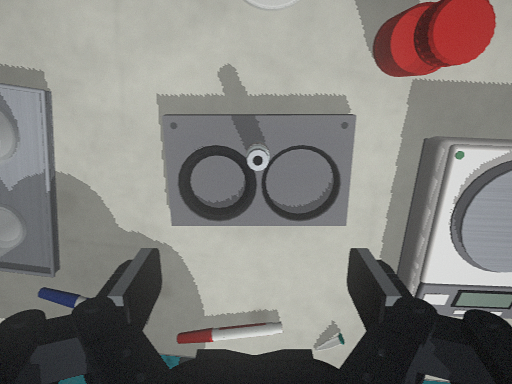

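Run:
```python
from h import *
p,d,T,K=load("w12.npz")
g=cv2.cvtColor(p,cv2.COLOR_RGB2GRAY)
m=((g<62)*255).astype(np.uint8);m[:135]=0;m[230:]=0;m[:,:170]=0;m[:,350:]=0
cs,hh=cv2.findContours(m,cv2.RETR_CCOMP,cv2.CHAIN_APPROX_NONE)
for c,hi in zip(cs,hh[0]):
    if cv2.contourArea(c)>1500:
        q=c[:,0]; 
        for z in((.016,) if hi[3]<0 else(.006,)):
            P=np.float32([ray(u,v,T,K,z)[:2] for u,v in q]);(x,y),(a,b),t=cv2.fitEllipse(P);print("outer" if hi[3]<0 else "inner",q.mean(0),z,round(x,4),round(y,4),round(a,4),round(b,4))
go(.5553,.0229,.014)
```

```text
outer [300.23255814 182.45116279] 0.016 0.5245 -0.0272 0.0811 0.0816
inner [299.2408377  180.45549738] 0.006 0.5237 -0.0276 0.075 0.0759
outer [217.53153153 182.84684685] 0.016 0.5141 0.061 0.0808 0.0813
inner [217.44936709 181.2721519 ] 0.006 0.513 0.0614 0.0613 0.062
t 15.8 at [0.5392 0.0237 0.1895] op 0.998 SHIFT [16.2, 3.6, 175.4] TURN [-0.005, 0.002, 0.0] dist 176.0
```

Wells measured: large seat (0.524,-0.0274), small seat (0.5137,0.0612). I'll descend on the vial.

```bash
python3 -m jog '[[[12,3,30],[0,0,0],1],[[16,4,65],[0,0,0],1],[[16,4,95],[0,0,0],1],[[16,4,110],[0,0,0],1],[[16,4,115],[0,0,0],1],[[16,4,115],[0,0,0],1]]'
python3 - <<'E'
from h import *
p,d,T,K=snap("wrist","w13");W=cloud(d,T,K)
print("vial",planemask(W,T,K,.062,.006,(180,340,60,380)))
go(.5553,.0229,.014)
E
```

```text
time_s: 16.3
eef_pos: [0.5538, 0.0237, 0.073]
eef_rot: [-0.003, 0.998, 0.06, -0.003]
wrist_force: [0.1, -0.4, 0.2]
opening: 0.999
vial (954, array([0.5563, 0.023 , 0.062 ], dtype=float32), (0.5561, 0.0232, 0.011), np.float64(0.0625))
t 16.35 at [0.5551 0.0233 0.0746] op 0.997 SHIFT [0.3, 0.7, 60.6] TURN [-0.005, 0.002, 0.002] dist 61.0
```

View pics/w13.png

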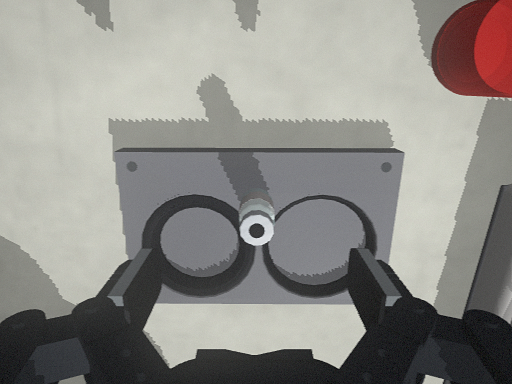

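The vial is centred between the fingers at (257,229). I'll go down and close.

```bash
python3 -m jog '[[[1,0,20],[0,0,0],1],[[1,0,40],[0,0,0],1],[[1,0,52],[0,0,0],1],[[1,0,58],[0,0,0],1],[[1,0,60],[0,0,0],1],[[1,0,60],[0,0,0],0.8],[[1,0,60],[0,0,0],0.6],[[1,0,60],[0,0,0],0.4],[[1,0,60],[0,0,0],0.2],[[1,0,60],[0,0,0],0.1],[[1,0,60],[0,0,0],0.1],[[1,0,60],[0,0,0],0.1],[[1,0,60],[0,0,0],0.1]]'
```

```text
time_s: 17.43
eef_pos: [0.5566, 0.0236, 0.0154]
eef_rot: [-0.002, 0.998, 0.059, -0.001]
wrist_force: [-1.2, 0.6, 5.4]
opening: 0.237
```

Run:
```python
from h import *
p,d,T,K=snap("wrist","w14");go(.5553,.0229,.014)
```

```text
t 17.48 at [0.5565 0.0236 0.0154] op 0.239 SHIFT [-1.3, 0.6, 1.4] TURN [-0.005, 0.001, 0.002] dist 2.0
```

View pics/w14.png

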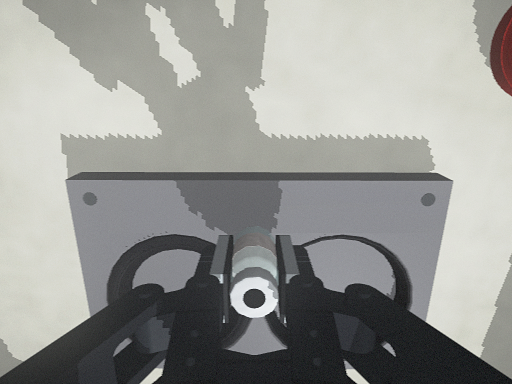

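```bash
python3 -m jog '[[[0,0,-8],[0,0,0],0.1],[[0,0,-25],[0,0,0],0.1],[[0,0,-55],[0,0,0],0.1],[[0,0,-90],[0,0,0],0.1],[[0,0,-100],[0,0,0],0.1],[[0,0,-100],[0,0,0],0.1]]'
python3 - <<'E'
from h import *
p,d,T,K=load("w14.npz");W=cloud(d,T,K);print([(v,(W[v,223]*1000).round().tolist(),(W[v,286]*1000).round().tolist()) for v in range(230,250,3)])
p,d,T,K=snap("side","s15");go(.524,-.2307,.115)
cv2.imwrite("pics/s15c.png",cv2.resize(p[60:230,200:330,::-1],None,fx=4.5,fy=3.5))
E
```

```text
time_s: 17.98
eef_pos: [0.5595, 0.0227, 0.1195]
eef_rot: [-0.002, 0.998, 0.059, 0.003]
wrist_force: [0.5, -0.3, 0.5]
opening: 0.24
[(230, [561.0, 40.0, 17.0], [565.0, 8.0, 16.0]), (233, [560.0, 40.0, 18.0], [564.0, 8.0, 18.0]), (236, [566.0, 39.0, 34.0], [570.0, 10.0, 33.0]), (239, [566.0, 39.0, 37.0], [569.0, 10.0, 36.0]), (242, [567.0, 39.0, 40.0], [570.0, 10.0, 40.0]), (245, [567.0, 38.0, 43.0], [570.0, 11.0, 43.0]), (248, [566.0, 38.0, 45.0], [570.0, 11.0, 46.0])]
t 18.03 at [0.5578 0.0229 0.117 ] op 0.24 SHIFT [-63.7, 247.8, 0.9] TURN [-0.004, -0.003, 0.002] dist 256.0
```

View pics/s15c.png

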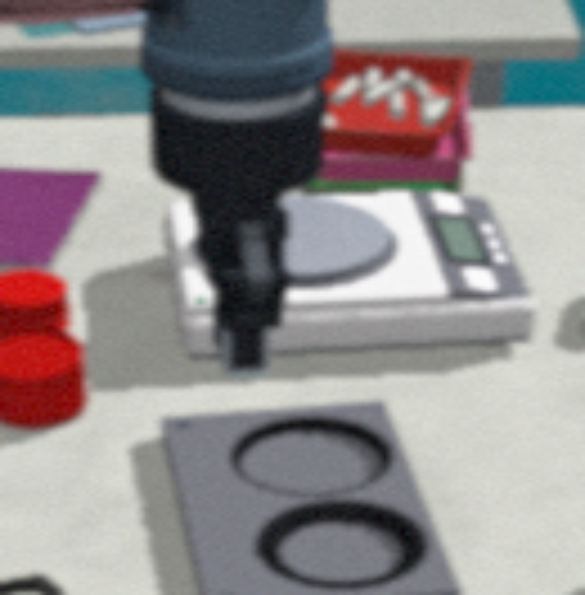

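```bash
python3 -m jog '[[[-3,12,0],[0,0,0],0.1],[[-9,35,0],[0,0,0],0.1],[[-17,65,0],[0,0,0],0.1],[[-25,98,0],[0,0,0],0.1],[[-33,130,0],[0,0,0],0.1],[[-42,162,0],[0,0,0],0.1],[[-50,194,0],[0,0,0],0.1],[[-57,222,0],[0,0,0],0.1],[[-62,240,0],[0,0,0],0.1],[[-63,248,0],[0,0,0],0.1],[[-63,248,0],[0,0,0],0.1],[[-63,248,0],[0,0,0],0.1]]'
python3 - <<'E'
from h import *
p,d,T,K=snap("wrist","w16");W=cloud(d,T,K)
m=abs(W[...,2]-.0612)<.005;cv2.imwrite("pics/m16.png",m.astype(np.uint8)*255)
print("pan",planemask(W,T,K,.061,.005,(60,450,100,384)))
print(T[:3,3])
go(.5245,-.2307,.0615)
E
```

```text
time_s: 19.03
eef_pos: [0.5238, -0.2302, 0.1145]
eef_rot: [-0.003, 0.998, 0.059, 0.0]
wrist_force: [-0.6, 0.3, -0.6]
opening: 0.236
pan (15031, array([ 0.5361, -0.2314,  0.061 ], dtype=float32), (0.5244, -0.2325, 0.0549), np.float64(0.0616))
[ 0.6013718  -0.22190708  0.27025488]
t 19.08 at [ 0.5241 -0.2296  0.1148] op 0.241 SHIFT [0.2, 1.5, 53.3] TURN [-0.006, -0.001, 0.002] dist 53.0
```

View pics/w16.png

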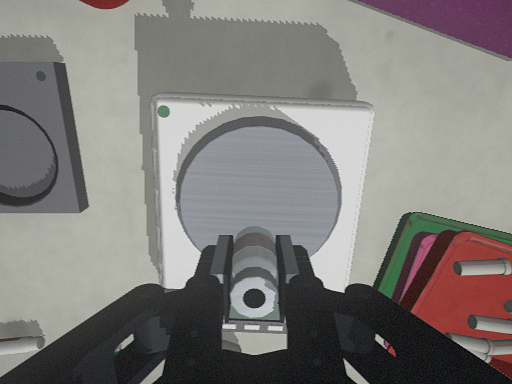

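```bash
python3 -m jog '[[[0,2,15],[0.003,0,0],0.1],[[0,2,32],[0.005,0,0],0.1],[[0,2,43],[0.005,0,0],0.1],[[0,2,49],[0.005,0,0],0.1],[[0,2,51],[0.005,0,0],0.1],[[0,2,52],[0.005,0,0],0.1],[[0,2,52],[0.005,0,0],0.1]]'; python3 -m jog '[[[0,0,0.5],[0,0,0],0.1],[[0,0,1],[0,0,0],0.1],[[0,0,1.5],[0,0,0],0.1]]'
```

```text
time_s: 19.67
eef_pos: [0.5248, -0.2311, 0.0632]
eef_rot: [-0.005, 0.998, 0.06, 0.0]
wrist_force: [0.1, 0.4, -0.2]
opening: 0.238
time_s: 19.92
eef_pos: [0.5252, -0.2314, 0.0624]
eef_rot: [-0.005, 0.998, 0.06, 0.001]
wrist_force: [-0.7, 0.5, -0.3]
opening: 0.242
```

```bash
python3 -m jog '[[[0,0,0],[-0.005,0,0],0.1],[[0,0,0.5],[-0.01,0,0],0.1],[[0,0,1.5],[-0.01,0,0],0.1],[[0,0,2],[-0.01,0,0],0.1],[[0,0,2.5],[-0.01,0,0],0.1]]'
```

```text
time_s: 20.33
eef_pos: [0.5253, -0.2313, 0.0604]
eef_rot: [0.0, 0.998, 0.06, 0.001]
wrist_force: [-1.8, 2.8, 9.7]
opening: 0.241
```

```bash
python3 -m jog '[[[0,0,0.5],[0,0,0],0.1],[[0,0,1],[0,0,0],0.1]]'
```

```text
time_s: 20.5
eef_pos: [0.5254, -0.2313, 0.0604]
eef_rot: [0.0, 0.998, 0.06, 0.001]
wrist_force: [-4.9, 3.0, 13.1]
opening: 0.24
```

Contact at the expected height. I'll release gently and retreat.

```bash
python3 -m jog '[[[0,0,-0.5],[0,0,0],0.1],[[0,0,-0.5],[0,0,0],0.3],[[0,0,-1],[0,0,0],0.5],[[0,0,-1],[0,0,0],0.7],[[0,0,-1],[0,0,0],0.8],[[0,0,-2],[0,0,0],0.8],[[0,0,-15],[0,0,0],0.8],[[0,0,-40],[0,0,0],0.9],[[0,0,-75],[0,0,0],1],[[0,0,-110],[0,0,0],1],[[0,0,-115],[0,0,0],1],[[0,0,-115],[0,0,0],1]]'
python3 - <<'E'
from h import *
p,d,T,K=snap("wrist","w17");W=cloud(d,T,K)
print("pan",planemask(W,T,K,.061,.005,(60,450,60,330)))
print("vialtop",planemask(W,T,K,.107,.006,(180,330,80,330)))
go(.4335,.3029,.2,0)
E
```

```text
time_s: 21.5
eef_pos: [0.5272, -0.2327, 0.1801]
eef_rot: [0.003, 0.998, 0.06, 0.004]
wrist_force: [0.0, 0.1, 0.2]
opening: 1.001
pan (10464, array([ 0.5275, -0.2319,  0.061 ], dtype=float32), (0.5243, -0.2322, 0.0549), np.float64(0.0615))
vialtop (534, array([ 0.5249, -0.2313,  0.107 ], dtype=float32), (0.5248, -0.2309, 0.0106), np.float64(0.1075))
t 21.55 at [ 0.5259 -0.2318  0.1774] op 0.999 SHIFT [-27.6, -541.9, -24.3] TURN [0.003, -0.005, 0.12] dist 543.0
```

View pics/w17.png

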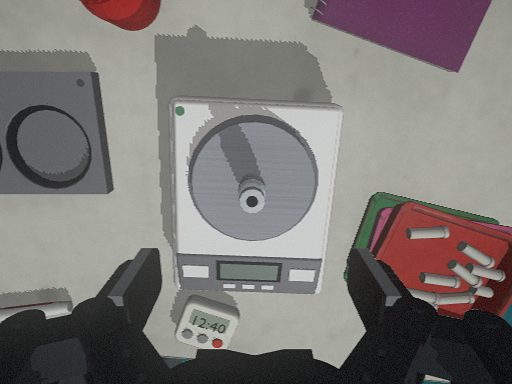

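Vial stands 1 mm from the pan centre (252,200). Now I'll fetch the small bottle, keeping the yaw.

Run:
```python
from h import *
go(.4337,.3029,.2,6.8)
```

```text
t 21.55 at [ 0.5259 -0.2318  0.1774] op 0.999 SHIFT [-27.4, -541.9, -24.3] TURN [0.003, -0.005, 0.001] dist 543.0
```

```bash
python3 -m jog '[[[-1,-20,-15],[0,0,0],1],[[-3,-55,-24],[0,0,0],1],[[-27,-542,-24],[0.003,-0.005,0],1],[[-27,-542,-24],[0.003,-0.005,0],1],[[-27,-542,-24],[0.003,-0.005,0],1],[[-27,-542,-24],[0.003,-0.005,0],1],[[-27,-542,-24],[0.003,-0.005,0],1],[[-27,-542,-24],[0.003,-0.005,0],1],[[-27,-542,-24],[0.003,-0.005,0],1],[[-27,-542,-24],[0.003,-0.005,0],1],[[-27,-542,-24],[0.003,-0.005,0],1],[[-27,-542,-24],[0.003,-0.005,0],1],[[-27,-542,-24],[0.003,-0.005,0],1],[[-27,-542,-24],[0.003,-0.005,0],1],[[-27,-542,-24],[0.003,-0.005,0],1],[[-27,-542,-24],[0.003,-0.005,0],1],[[-27,-542,-24],[0.003,-0.005,0],1],[[-27,-542,-24],[0.003,-0.005,0],1]]'
python3 - <<'E'
from h import *
p,d,T,K=snap("wrist","w18");W=cloud(d,T,K)
h=cv2.cvtColor(p,cv2.COLOR_RGB2HSV);b=cv2.inRange(h,(95,80,30),(115,255,255))>0
print("small",planemask(W,T,K,.105,.006,(170,345,80,360),b))
go(.4337,.3029,.0655,6.8)
E
```

```text
time_s: 23.05
eef_pos: [0.4339, 0.3019, 0.1989]
eef_rot: [0.0, 0.998, 0.059, -0.001]
wrist_force: [-0.5, -0.3, 0.4]
opening: 1.002
small (2226, array([0.4338, 0.303 , 0.105 ], dtype=float32), (0.4335, 0.3031, 0.0228), np.float64(0.1057))
t 23.1 at [0.4342 0.3018 0.1992] op 0.999 SHIFT [-0.2, -1.2, 133.7] TURN [0.0, 0.001, -0.0] dist 134.0
```

```bash
python3 -m jog '[[[0,-1,35],[0,0,0],1],[[0,-1,70],[0,0,0],1],[[0,-1,100],[0,0,0],1],[[0,-1,120],[0,0,0],1],[[0,-1,130],[0,0,0],1],[[0,-1,134],[0,0,0],1],[[0,-1,134],[0,0,0],0.7],[[0,-1,134],[0,0,0],0.4],[[0,-1,134],[0,0,0],0.3],[[0,-1,134],[0,0,0],0.3],[[0,-1,134],[0,0,0],0.3],[[0,-1,134],[0,0,0],0.3],[[0,-1,134],[0,0,0],0.3]]'
```

```text
time_s: 24.18
eef_pos: [0.4356, 0.3034, 0.0672]
eef_rot: [-0.0, 0.998, 0.059, 0.001]
wrist_force: [0.3, -0.2, 7.6]
opening: 0.524
```

```bash
python3 -m jog '[[[0,0,-10],[0,0,0],0.3],[[0,0,-30],[0,0,0],0.3],[[0,0,-60],[0,0,0],0.3],[[0,0,-80],[0,0,0],0.3],[[0,0,-80],[0,0,0],0.3],[[0,0,-80],[0,0,0],0.3],[[0,0,-80],[0,0,0],0.3]]'
python3 - <<'E'
from h import *
p,d,T,K=snap("wrist","w19");W=cloud(d,T,K)
from bench import get_obs
print(get_obs()['eef_pos'])
h=cv2.cvtColor(p,cv2.COLOR_RGB2HSV);b=cv2.inRange(h,(95,80,30),(115,255,255))>0
z=get_obs()['eef_pos'][2]-.0672+.107-.002
print("small",planemask(W,T,K,z,.007,(170,345,80,384),b))
go(.5139,.0612,.148,6.8)
E
```

```text
time_s: 24.77
eef_pos: [0.4347, 0.3031, 0.1466]
eef_rot: [-0.0, 0.998, 0.059, 0.001]
wrist_force: [0.0, 0.9, -1.4]
opening: 0.524
[0.43429855 0.30292828 0.14597355]
small (7655, array([0.4341, 0.3029, 0.1838], dtype=float32), (0.434, 0.3029, 0.0236), np.float64(0.1851))
t 24.82 at [0.4343 0.3029 0.146 ] op 0.523 SHIFT [50.4, 249.4, -1.9] TURN [0.0, -0.001, -0.0] dist 255.0
```

View pics/w19.png

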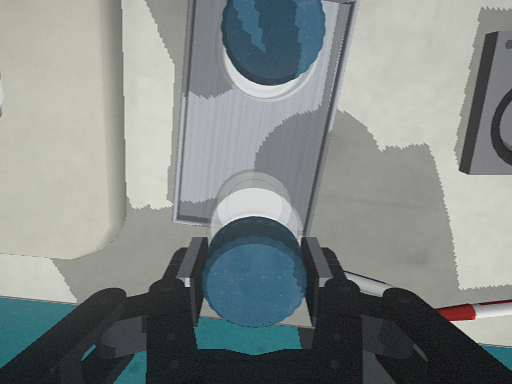

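```bash
python3 -m jog '[[[2,12,0],[0,0,0],0.3],[[7,35,0],[0,0,0],0.3],[[13,66,0],[0,0,0],0.3],[[20,100,0],[0,0,0],0.3],[[27,133,0],[0,0,0],0.3],[[34,166,0],[0,0,0],0.3],[[40,198,0],[0,0,0],0.3],[[45,224,0],[0,0,0],0.3],[[49,241,0],[0,0,0],0.3],[[50,249,0],[0,0,0],0.3],[[50,249,0],[0,0,0],0.3],[[50,249,0],[0,0,0],0.3],[[50,249,0],[0,0,0],0.3]]'
python3 - <<'E'
from h import *
from bench import get_obs
p,d,T,K=snap("wrist","w20");W=cloud(d,T,K)
h=cv2.cvtColor(p,cv2.COLOR_RGB2HSV);b=cv2.inRange(h,(95,80,30),(115,255,255))>0
z=get_obs()['eef_pos'][2]+.039
print("small",planemask(W,T,K,z,.007,(170,345,80,384),b))
go(.5139,.0612,.078,6.8)
E
```

```text
time_s: 25.9
eef_pos: [0.5126, 0.0625, 0.1455]
eef_rot: [-0.0, 0.998, 0.06, -0.0]
wrist_force: [0.3, -0.4, -1.9]
opening: 0.523
small (7577, array([0.5133, 0.0625, 0.1847], dtype=float32), (0.5126, 0.0621, 0.0226), np.float64(0.1839))
t 25.95 at [0.5127 0.0627 0.1457] op 0.523 SHIFT [1.0, 1.7, 67.7] TURN [-0.0, 0.0, 0.001] dist 68.0
```

View pics/w20.png

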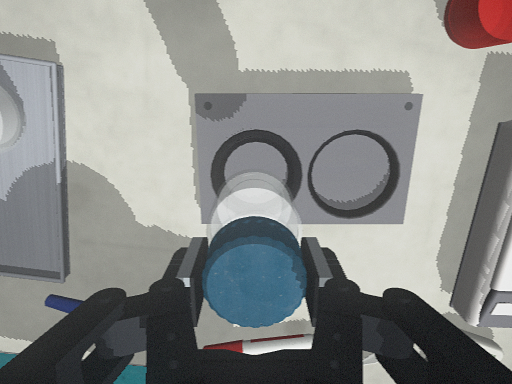

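```bash
python3 -m jog '[[[1,2,20],[0,0,0],0.3],[[1,2,42],[0,0,0],0.3],[[1,2,54],[0,0,0],0.3],[[1,2,60],[0,0,0],0.3],[[1,2,64],[0,0,0],0.3],[[1,2,66],[0,0,0],0.3],[[1,2,66],[0,0,0],0.3]]'
python3 - <<'E'
from h import *
go(.5139,.0612,.0699,6.8)
E
```

```text
time_s: 26.53
eef_pos: [0.5142, 0.0611, 0.08]
eef_rot: [-0.0, 0.998, 0.06, 0.0]
wrist_force: [0.0, -0.2, -1.3]
opening: 0.521
t 26.53 at [0.5142 0.0611 0.08  ] op 0.521 SHIFT [-0.3, -0.2, 10.1] TURN [-0.0, -0.0, 0.002] dist 10.0
```

```bash
python3 -m jog '[[[0,0,2],[0,0,0],0.3],[[0,0,4],[0,0,0],0.3],[[0,0,6],[0,0,0],0.3],[[0,0,8],[0,0,0],0.3],[[0,0,9.5],[0,0,0],0.3],[[0,0,10],[0,0,0],0.3]]'
```

```text
time_s: 27.03
eef_pos: [0.5151, 0.0611, 0.0713]
eef_rot: [-0.0, 0.998, 0.06, 0.001]
wrist_force: [-3.4, 0.2, 12.9]
opening: 0.526
```

```bash
python3 -m jog '[[[-1,0,1],[0,0,0],0.3],[[-1,0,1],[0,0,0],0.7],[[-1,0,0],[0,0,0],1],[[-1,0,0],[0,0,0],1],[[-1,0,0],[0,0,0],1],[[-1,0,-5],[0,0,0],1],[[-1,0,-30],[0,0,0],1],[[-1,0,-65],[0,0,0],1],[[-1,0,-95],[0,0,0],1],[[-1,0,-105],[0,0,0],1],[[-1,0,-105],[0,0,0],1]]'
python3 - <<'E'
from h import *
from bench import get_obs
p,d,T,K=snap("wrist","w21");W=cloud(d,T,K)
h=cv2.cvtColor(p,cv2.COLOR_RGB2HSV);b=cv2.inRange(h,(95,80,30),(115,255,255))>0
print("small",planemask(W,T,K,.109,.006,(170,345,80,384),b))
go(.5384,.3068,.215,6.8)
E
```

```text
time_s: 27.95
eef_pos: [0.5163, 0.0607, 0.18]
eef_rot: [0.0, 0.998, 0.06, 0.004]
wrist_force: [-0.3, -0.1, 0.6]
opening: 1.0
small (2575, array([0.5135, 0.0606, 0.109 ], dtype=float32), (0.513, 0.0604, 0.0228), np.float64(0.1097))
t 28.0 at [0.5148 0.0608 0.1775] op 1.002 SHIFT [53.1, -241.3, -37.4] TURN [0.001, -0.005, 0.002] dist 250.0
```

View pics/w21.png

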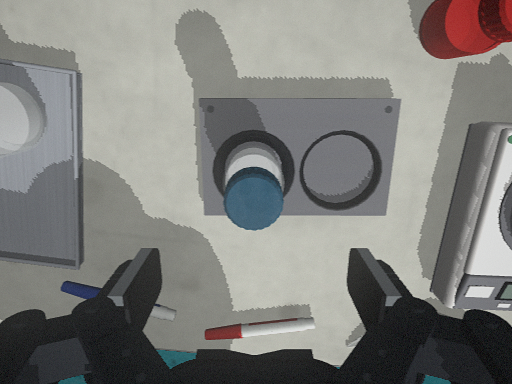

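Small bottle is seated: cap top at z = 0.1097, the same as at the start, at (0.513,0.0605). Now the large one.

```bash
python3 -m jog '[[[5,-20,-20],[0,0,0],1],[[12,-50,-35],[0,0,0],1],[[20,-88,-37],[0,-0.005,0],1],[[28,-126,-37],[0,-0.005,0],1],[[36,-164,-37],[0,-0.005,0],1],[[44,-200,-37],[0,-0.005,0],1],[[53,-241,-37],[0,-0.005,0],1],[[53,-241,-37],[0,-0.005,0],1],[[53,-241,-37],[0,-0.005,0],1],[[53,-241,-37],[0,-0.005,0],1]]'
python3 - <<'E'
from h import *
p,d,T,K=snap("wrist","w22");W=cloud(d,T,K)
h=cv2.cvtColor(p,cv2.COLOR_RGB2HSV);b=cv2.inRange(h,(95,80,30),(115,255,255))>0
print("large",planemask(W,T,K,.143,.006,(170,345,80,384),b))
go(.5384,.3068,.098,6.8)
E
```

```text
time_s: 28.83
eef_pos: [0.5371, 0.3059, 0.2122]
eef_rot: [0.001, 0.998, 0.06, -0.002]
wrist_force: [0.2, -0.0, 0.6]
opening: 0.993
large (2848, array([0.5389, 0.3065, 0.143 ], dtype=float32), (0.5389, 0.3067, 0.0237), np.float64(0.1437))
t 28.88 at [0.5376 0.3053 0.2128] op 0.999 SHIFT [1.4, -1.6, 114.8] TURN [0.002, 0.003, 0.001] dist 115.0
```

```bash
python3 -m jog '[[[1,-1,35],[0,0,0],1],[[1,-1,70],[0,0,0],1],[[1,-1,95],[0,0,0],1],[[1,-1,108],[0,0,0],1],[[1,-1,114],[0,0,0],1],[[1,-1,115],[0,0,0],1],[[1,-1,115],[0,0,0],0.7],[[1,-1,115],[0,0,0],0.4],[[1,-1,115],[0,0,0],0.3],[[1,-1,115],[0,0,0],0.3],[[1,-1,115],[0,0,0],0.3],[[1,-1,115],[0,0,0],0.3],[[1,-1,115],[0,0,0],0.3]]'
python3 -m jog '[[[0,0,-10],[0,0,0],0.3],[[0,0,-30],[0,0,0],0.3],[[0,0,-62],[0,0,0],0.3],[[0,0,-97],[0,0,0],0.3],[[0,0,-125],[0,0,0],0.3],[[0,0,-135],[0,0,0],0.3],[[0,0,-135],[0,0,0],0.3],[[0,0,-135],[0,0,0],0.3]]'
python3 - <<'E'
from h import *
from bench import get_obs
p,d,T,K=snap("wrist","w23");W=cloud(d,T,K)
h=cv2.cvtColor(p,cv2.COLOR_RGB2HSV);b=cv2.inRange(h,(95,80,30),(115,255,255))>0
z=get_obs()['eef_pos'][2]+.045
print("large",planemask(W,T,K,z,.008,(170,345,80,384),b))
go(.5242,-.0274,.238,6.8)
E
```

```text
time_s: 29.97
eef_pos: [0.5396, 0.3068, 0.1]
eef_rot: [0.0, 0.998, 0.06, 0.0]
wrist_force: [0.4, 0.3, 7.0]
opening: 0.551
time_s: 30.63
eef_pos: [0.539, 0.3068, 0.2343]
eef_rot: [0.001, 0.998, 0.06, 0.0]
wrist_force: [-0.8, 0.7, -3.0]
opening: 0.55
large (8983, array([0.5407, 0.3069, 0.2777], dtype=float32), (0.5401, 0.3065, 0.0242), np.float64(0.2779))
t 30.68 at [0.5383 0.3066 0.2327] op 0.553 SHIFT [-54.0, 329.9, -4.6] TURN [0.002, 0.003, 0.001] dist 334.0
```

View pics/w23.png

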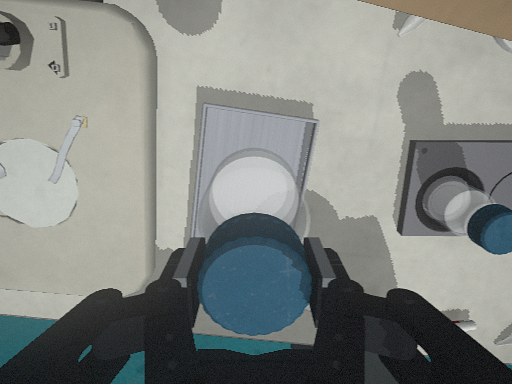

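```bash
python3 -m jog '[[[-2,12,-3],[0,0,0],0.3],[[-6,35,-5],[0,0,0],0.3],[[-11,66,-5],[0,0,0],0.3],[[-16,100,-5],[0,0,0],0.3],[[-22,135,-5],[0.002,0.003,0],0.3],[[-28,170,-5],[0.002,0.003,0],0.3],[[-34,205,-5],[0.002,0.003,0],0.3],[[-39,240,-5],[0.002,0.003,0],0.3],[[-45,275,-5],[0.002,0.003,0],0.3],[[-50,303,-5],[0.002,0.003,0],0.3],[[-53,321,-5],[0.002,0.003,0],0.3],[[-54,330,-5],[0.002,0.003,0],0.3],[[-54,330,-5],[0.002,0.003,0],0.3],[[-54,330,-5],[0.002,0.003,0],0.3],[[-54,330,-5],[0.002,0.003,0],0.3]]'
python3 - <<'E'
from h import *
from bench import get_obs
p,d,T,K=snap("wrist","w24");W=cloud(d,T,K)
h=cv2.cvtColor(p,cv2.COLOR_RGB2HSV);b=cv2.inRange(h,(95,80,30),(115,255,255))>0
z=get_obs()['eef_pos'][2]+.045
print("large",planemask(W,T,K,z,.008,(170,345,80,384),b))
go(.5236,-.0274,.118,6.8)
E
```

```text
time_s: 31.93
eef_pos: [0.5238, -0.0264, 0.2377]
eef_rot: [-0.001, 0.998, 0.06, -0.0]
wrist_force: [0.2, 0.3, -2.2]
opening: 0.547
large (8889, array([ 0.5265, -0.0263,  0.283 ], dtype=float32), (0.5255, -0.0266, 0.0234), np.float64(0.2814))
t 31.98 at [ 0.5239 -0.0262  0.2379] op 0.548 SHIFT [-0.4, 1.3, 119.9] TURN [-0.001, 0.0, 0.003] dist 120.0
```

View pics/w24.png

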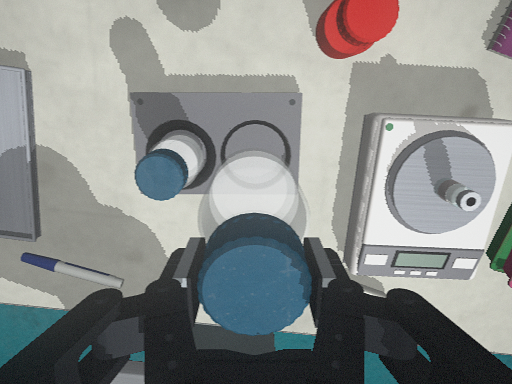

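```bash
python3 -m jog '[[[-1,1,30],[0,0,0],0.3],[[-1,1,62],[0,0,0],0.3],[[-1,1,90],[0,0,0],0.3],[[-1,1,107],[0,0,0],0.3],[[-1,1,115],[0,0,0],0.3],[[-1,1,119],[0,0,0],0.3],[[-1,1,120],[0,0,0],0.3],[[-1,1,120],[0,0,0],0.3]]'
python3 - <<'E'
from h import *
go(.523,-.0274,.104,6.8)
E
```

```text
time_s: 32.65
eef_pos: [0.524, -0.027, 0.119]
eef_rot: [-0.0, 0.998, 0.061, 0.001]
wrist_force: [0.1, 0.2, -2.9]
opening: 0.549
t 32.65 at [ 0.524 -0.027  0.119] op 0.549 SHIFT [-1.0, 0.3, 15.0] TURN [-0.0, -0.001, 0.004] dist 15.0
```

```bash
python3 -m jog '[[[-1,0,2],[0,0,0],0.3],[[-1,0,4],[0,0,0],0.3],[[-1,0,6],[0,0,0],0.3],[[-1,0,8],[0,0,0],0.3],[[-1,0,10],[0,0,0],0.3],[[-1,0,11],[0,0,0],0.3]]'; python3 -m jog '[[[-1,0,1],[0,0,0],0.3],[[-1,0,2],[0,0,0],0.3],[[-1,0,3],[0,0,0],0.3]]'
```

```text
time_s: 33.15
eef_pos: [0.5228, -0.0272, 0.1077]
eef_rot: [-0.0, 0.998, 0.061, 0.0]
wrist_force: [0.3, -0.7, -3.5]
opening: 0.548
time_s: 33.4
eef_pos: [0.5217, -0.0273, 0.1045]
eef_rot: [-0.0, 0.998, 0.061, 0.0]
wrist_force: [0.2, -0.4, -2.9]
opening: 0.552
```

```bash
python3 -m jog '[[[1,0,1],[0,0,0],0.3],[[1,0,2],[0,0,0],0.3],[[1,0,2.5],[0,0,0],0.3]]'
```

```text
time_s: 33.65
eef_pos: [0.5236, -0.0271, 0.1042]
eef_rot: [-0.0, 0.998, 0.061, 0.001]
wrist_force: [-5.4, 2.6, 16.8]
opening: 0.551
```

Floor contact at z = 0.104 as expected. Releasing.

```bash
python3 -m jog '[[[0,0,0],[0,0,0],0.3],[[0,0,0],[0,0,0],0.7],[[0,0,0],[0,0,0],1],[[0,0,0],[0,0,0],1],[[0,0,0],[0,0,0],1],[[0,0,-5],[0,0,0],1],[[0,0,-30],[0,0,0],1],[[0,0,-65],[0,0,0],1],[[0,0,-100],[0,0,0],1],[[-20,0,-130],[0,0,0],1],[[-50,0,-160],[0,0,0],1],[[-60,0,-180],[0,0,0],1],[[-60,0,-180],[0,0,0],1],[[-60,0,-180],[0,0,0],1]]'
python3 - <<'E'
from h import *
p,d,T,K=snap("wrist","w25");W=cloud(d,T,K)
h=cv2.cvtColor(p,cv2.COLOR_RGB2HSV);b=cv2.inRange(h,(95,80,30),(115,255,255))>0
print("large",planemask(W,T,K,.147,.006,(235,370,40,250),b))
print("small",planemask(W,T,K,.109,.006,(100,250,40,250),b))
p,d,T,K=snap("side","s25");cv2.imwrite("pics/s25c.png",cv2.resize(p[90:260,190:350,::-1],None,fx=4.5,fy=3.5))
E
```

```text
time_s: 34.82
eef_pos: [0.4643, -0.0349, 0.2858]
eef_rot: [0.0, 0.998, 0.061, 0.003]
wrist_force: [0.6, 0.7, -1.1]
opening: 0.999
large (1972, array([ 0.5243, -0.0286,  0.147 ], dtype=float32), (0.5237, -0.027, 0.0235), np.float64(0.1477))
small (1567, array([0.5126, 0.0598, 0.109 ], dtype=float32), (0.5122, 0.0599, 0.0226), np.float64(0.1096))
```

View pics/w25.png

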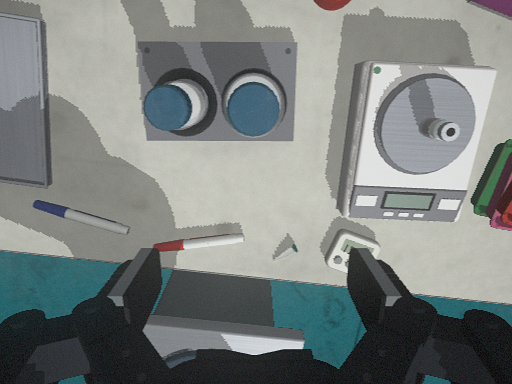

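View pics/s25c.png

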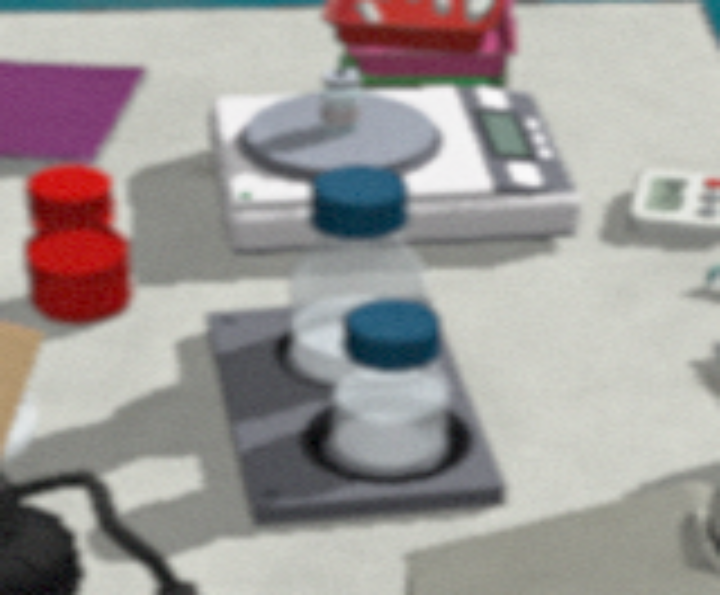

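All three stand upright and seated: large cap at (254,108), small cap at (168,107), vial at (445,130). Cap heights match the start. Handing in.

```bash
python3 -c "
from bench import *
print(get_obs()['time_s'],get_obs()['wrist_force']);print(hand_in())"
```

```text
34.9167 [ 0.25631904  0.64935044 -0.36170573]
the job is handed in; nothing more can be done
None
```

The job is done and handed in at 34.9 s, in the order asked. I lifted both bottles onto the side tray (large first), stood the vial on the balance pan, then put the small and the large bottle back in their wells.

**Last checks:**
- **Vial:** it stands upright, measured about 1 mm from the pan centre just after release. The final pictures still show it standing there.
- **Bottles:** the cap tops read z = 0.1477 (large) and 0.1096 (small), the same as at the start. Both are within about 2 mm of the measured well centres.
- **Robot:** the gripper is clear and touching nothing. The red look-alike was not touched.

**One thing went wrong:** my first grip on the large bottle was too high and a fingertip closed onto the top of its cap. The force reading just after was about 25 N. The fingertips are actually 20 to 30 mm behind the reported TCP, not ahead of it as `tip_extent` implies. I backed off, found the bottle still in its well and upright, and gripped about 30 mm lower from then on.

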